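Make up the tea tray for one

TASK

Make up the tea tray: stand the tea light in the middle of the warmer, drop the round grate flat into the warmer's rim above it and stand the teapot in the middle of the grate; stand the cup in the middle of its saucer, and the sugar shaker on the tray between warmer and saucer. The pot is full, so keep it upright, and leave the match box and the egg timer where they are.

Things in the scene. Friction and masses are not known exactly. Their poses are not given: they have to be found in the camera images.
- tray: light wooden tray, 220 (x) x 360 (y) mm, lying flat on the black glass hob; fixed during the job. Origin: middle of its underside. The floor it carries things on is 8 mm above the origin; long side walls 20 mm high, the two end walls (at +y and -y) 34 mm high, counted from the underside. Warmer and saucer stand on it, about 200 mm apart along its y, in either order.
- warmer: round tea warmer on the tray, 136 mm across and 52 mm high, fixed: wooden foot disc, eight thin dark steel uprights, and a dark steel seat ring on top. Origin: middle of its underside. The candle floor is 10 mm above the origin; the space above it is 108 mm across inside the seat ring. The seat for the grate is 46 mm above the origin and lies inside a lip of 128 mm inner diameter, 6 mm high.
- saucer: white saucer on the tray, 110 mm across and 12 mm high, fixed. Origin: middle of its underside; its flat middle, where a cup stands, is 5 mm above the origin and 68 mm across.
- tea_light: tea light in a pale metal cup, 38 mm across, 15 mm high, on the worktop. Origin: middle of its underside.
- grate: round bright steel grate, 120 mm across and 8 mm thick, lying on the worktop. Origin: middle of its underside, z up. A middle bar 14 mm wide runs along its y, with an open slot on either side (x from 7 to 45 mm on either side at y within 25 mm of the middle); two thin cross bars run along x at y = +30 and -30 mm. It can be taken by the middle bar, with fingertips in the two slots.
- teapot: small blue teapot, 104 mm across, 120 mm high, 0.5 kg, on the worktop. Origin: middle of its foot (76 mm across), z up. Spout along +x, ending 81 mm from the axis. Fixed overhead handle: a wooden bar along x, over the axis, 64 mm long, 14 mm wide (y), 12 mm thick, its middle 114 mm above the origin; the lid knob under it ends at 86 mm, so 22 mm are free between knob and bar.
- cup: white cup without handle, 62 mm across at the rim, 60 mm high, about 60 mm across from half height up, foot 40 mm across, on the worktop. Origin: middle of its foot, z up.
- sugar_shaker: small glass shaker half full of sugar with a pale domed cap, 44 mm across and 90 mm high, standing on the worktop; body 44 mm across up to about 66 mm. Origin: middle of its underside, z up.
- match_box: red box of matches, 54 x 36 x 15 mm, lying on the worktop; not to be moved. Origin: middle of its underside. (The worktop is z = 0. Wall cupboards hang over the rear of the worktop (fronts at x = 0.64, undersides 0.646 m above it), so draw things forward before lifting them high.)
- egg_timer: round kitchen timer with a red top, 61 mm across, 52 mm high, standing on the worktop; not to be moved. Origin: middle of its underside.

How it is judged:
By the outcome, as a careful person would: the job done as asked, in the order asked, and still so for the second after the job is handed in, with the robot touching nothing.
It also fails if it takes over 120 s, if anything falls off the work surface, if the arm or the gripper's body presses on something with over 40 N, if the wrist force passes 120 N, or if a joint passes its speed limit or range.

ROBOT

A 6-joint arm with a two-finger parallel gripper is mounted at the origin on a cart in front of the work surface, level with it; the furniture and walls round the work are solid. World frame = base frame: x ahead of the robot, y to its left, z up, the work surface at z = 0. Lengths are in mm, angles in degrees, forces in N, time in s.
With the tool pointing down it reaches from about 350 to 850 mm from the base axis. Payload 8.1 kg.
Tool frame: the origin (TCP) lies midway between the tips of the shut fingers; the grasp point (between the pads) lies 19 mm behind it; z points along the fingers, y is the direction in which the jaws open and shut (so a half turn about z gives the same grasp; the last joint's range is limited). The gripper opens to 85 mm and grips with 20 to 120 N. Pads are 22 mm wide; open, the fingers measure 114 mm over their backs; the gripper's body (76 mm by 85 mm) begins 54 mm behind the grasp point. The pads swing forward as they close: fully open they stand 13 mm farther back than shut.
Start: joints at [-73.705, 7.471, 85.268, -0, 87.261, -4.893], TCP at [216.877, -559.437, 231.292] pointing down, gripper open.
Joint ranges: [-169.43, 169.43], [-51.17, 129.36], [1.28, 143.12], [-76.62, 256.62], [0, 156.53], [-152.29, 152.29]. Speed limits (degrees/s): [136.94, 136.94, 159.86, 180, 180, 180].

INTERFACE

Orientations are given as [roll, pitch, yaw] about the fixed x, y, z axes, in that order (R = Rz(yaw) Ry(pitch) Rx(roll)).
In Python, from bench import r gives the robot as it stands.
- The arm moves only by the tool carry_out, never from a script. Its argument "increments" is a list of rows, each a list of 3 entries, a list of its own where there are three numbers: the shift along the tool's x, y, z in m, then the turn, a rotation vector about the tool's x, y, z in rad, then the closure, from 0 (fully open) to 1 (shut). A call has 1 to 12 rows; each row shifts and turns the pose as measured when the row begins, along the tool's axes as they then stand; what a row does not reach is not made up. A row lasts 1/10 s, in which the tool goes at most 50 mm and 8.59 degrees, less where a joint would pass 70% of its speed; a pose out of reach is approached as far as the arm can. A call with a gripper value outside its range is refused whole. The fingers move at their own pace and stop on an object; "newtons" is the grip in N (left out, the last holds). Time passes only in rows, so rows that do not move let the fingers close. It gives the time, the measured TCP pose, the force and the opening at its end, in the units of the state.
- r.sense(): the state, without advancing time (a new reading comes with each control period).
- r.snapshot(name): name is "scene" or "top"; returns a dict with "image" (480x640x3 uint8, blue, green, red), "vertical_fov" (degrees; the focal length in pixels is half the picture's height over the tangent of half this angle, whatever the lens; pixels are square), "cx", "cy" (the principal point, pixels), "rvec" (rotation vector, rad) and "tvec" (3), from world to camera coordinates, as OpenCV has them. Camera axes: x right, y down, z forward; pixel columns grow to the right and rows downward; lengths in mm; the calibration is good to about 2 mm. A picture is of the moment at which its call begins. There is no depth.
- r.hand_in(): hands the job in, once; it reports no verdict.
The state is a dict: "time": time; "joint_pos": joint angles; "qd": joint speeds; "joint_efforts": joint torques, N m; "tool_pos": TCP position; "tcp_rot": TCP orientation; "ft_force": force on the tool from outside, world axes, zero at the start; "wrist_torque": the same for the moment, N m; "finger_gap": finger opening in mm.
Only numpy, scipy, OpenCV 4.12 (cv2) and the standard library are available. Lean on these libraries where they do the work, as an engineer would, in place of code of your own. Each camera call takes 0.05 s, during which the arm holds its last target.

## Working session

There is one attempt and no reset: what is moved stays moved. The work goes in short steps, Python scripts to look and compute and a tool call to move; the robot and the scene stay as the last step left them, time stands still between calls to the robot, and variables do not carry over. Pictures are saved under pics/ and viewed, and the job is handed in when it is done.

Besides the shell and the picture viewer there is one more tool, called by a JSON object that holds its "fn" and its "kwargs". carry_out: Moves the arm, as the interface text tells. Its arguments: {"type":"object","properties":{"increments":{"type":"array"},"newtons":{"type":"number"}},"required":["increments"]}

```bash
mkdir -p pics; ls
python3 - <<'E'
from bench import r
import cv2
print(r.sense())
for n in ("scene","top"):
    s=r.snapshot(n); cv2.imwrite(f"pics/{n}0.png",s["image"])
    print(n,{k:v for k,v in s.items() if k!="image"})
E
```

```text
pics
{'time': 0.0, 'joint_pos': array([-7.37044342e+01,  7.51654734e+00,  8.53282045e+01, -3.80940688e-04,
        8.72596248e+01, -4.89184725e+00]), 'qd': array([ 0.00583941, -0.04349699, -0.00090466,  0.03922485,  0.02723461,
        0.05530547]), 'joint_efforts': array([ 4.65058110e-04, -5.69394314e+01, -5.00544441e+01, -2.32062621e-04,
        1.48058444e-02,  1.03467093e-05]), 'tool_pos': array([ 216.73283022, -558.91902948,  230.2397053 ]), 'tcp_rot': array([-1.79895971e+02, -8.52164160e-03,  2.11874239e+01]), 'ft_force': array([-0.21689946,  0.74211265,  0.23361456]), 'wrist_torque': array([ 0.0029439 , -0.00383218, -0.0073231 ]), 'finger_gap': 85.50839309081478}
scene {'vertical_fov': 50.893030947207066, 'cx': 311.28972013747125, 'cy': 243.70556450283127, 'rvec': array([ 1.11773419, -2.46559308,  0.94076159]), 'tvec': array([ 298.86070446,  335.90381565, 1074.91951332])}
top {'vertical_fov': 52.794025248035155, 'cx': 314.2472125064558, 'cy': 231.756843267562, 'rvec': array([ 2.25870533, -1.93166292,  0.21346615]), 'tvec': array([-118.58302771,  499.31715633,  972.78992082])}
```

View pics/scene0.png

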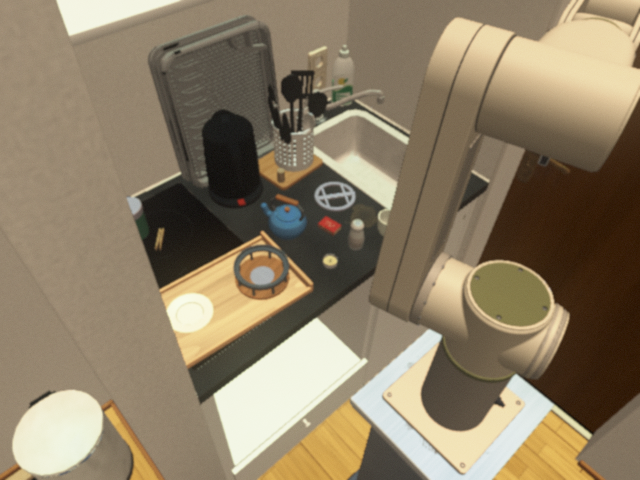

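View pics/top0.png

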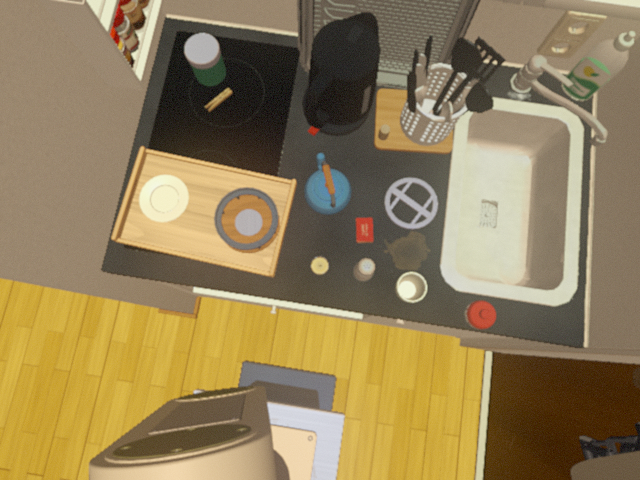

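```bash
cat > h.py <<'E'
import numpy as np, cv2
from bench import r
class Cam:
    def __init__(s,n):
        d=r.snapshot(n); s.im=d["image"]; f=240/np.tan(np.radians(d["vertical_fov"])/2)
        s.K=np.array([[f,0,d["cx"]],[0,f,d["cy"]],[0,0,1]]); s.R=cv2.Rodrigues(np.array(d["rvec"]))[0]; s.t=np.array(d["tvec"]); s.c=-s.R.T@s.t
    def ray(s,u,v): return s.R.T@np.linalg.solve(s.K,[u,v,1.])
    def pt(s,u,v,z):
        d=s.ray(u,v); return s.c+d*(z-s.c[2])/d[2]
    def px(s,p):
        q=s.K@(s.R@np.array(p,float)+s.t); return q[:2]/q[2]
def rectify(c,z,x0,x1,y0,y1,k):
    # view of plane z: rows from x1 down to x0, columns from y1 to y0 ; k mm/px (for viewing)
    src=np.float32([c.px([x,y,z]) for x,y in((x1,y1),(x1,y0),(x0,y0),(x0,y1))])
    w,h=int((y1-y0)/k),int((x1-x0)/k)
    H=cv2.getPerspectiveTransform(src,np.float32([[0,0],[w,0],[w,h],[0,h]]))
    return cv2.warpPerspective(c.im,H,(w,h),flags=cv2.INTER_CUBIC)
E
python3 - <<'E'
from h import *
c=Cam("top"); s=Cam("scene")
print(c.c,s.c)
for n,u,v,z in (("warm",247,219,52),("sauc",164,198,12),("grate",411,203,8),("pot",328,188,60),("cup",411,287,60),("shk",365,268,80),("tl",319,265,15),("mb",365,230,15),("tim",482,315,52)):
    p=c.pt(u,v,z);print(n,p.round(),s.px(p).round())
cv2.imwrite("pics/t1.png",cv2.resize(c.im[130:340,100:300],None,fx=3.9,fy=2.8) if 0 else cv2.resize(c.im[140:290,105:305],None,fx=4,fy=4,interpolation=cv2.INTER_CUBIC))
cv2.imwrite("pics/t2.png",cv2.resize(c.im[145:335,295:505],None,fx=3.1,fy=3.1,interpolation=cv2.INTER_CUBIC))
cv2.imwrite("pics/s1.png",cv2.resize(s.im[165:365,160:410],None,fx=3,fy=3,interpolation=cv2.INTER_CUBIC))
E
```

```text
[ 293.50863599  -70.3950557  1057.63746333] [-132.22924717  540.39933463 1023.76024511]
warm [517. 107.  52.] [261. 268.]
sauc [545. 307.  12.] [188. 315.]
grate [ 621. -243.    8.] [335. 195.]
pot [610. -54.  60.] [287. 215.]
cup [ 426. -255.   60.] [389. 217.]
shk [ 447. -154.   80.] [357. 225.]
tl [449. -60.  15.] [329. 260.]
mb [ 542. -149.   15.] [330. 224.]
tim [ 393. -407.   52.] [434. 200.]
```

View pics/t1.png

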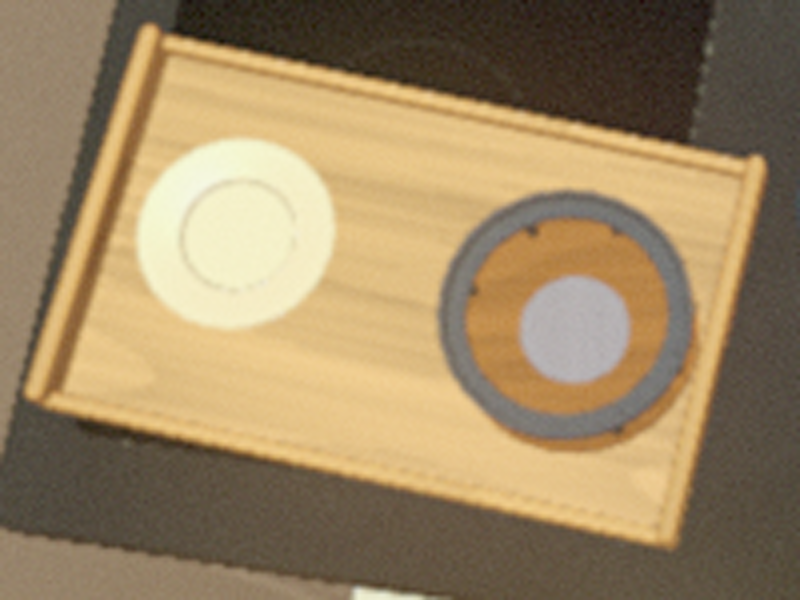

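View pics/t2.png

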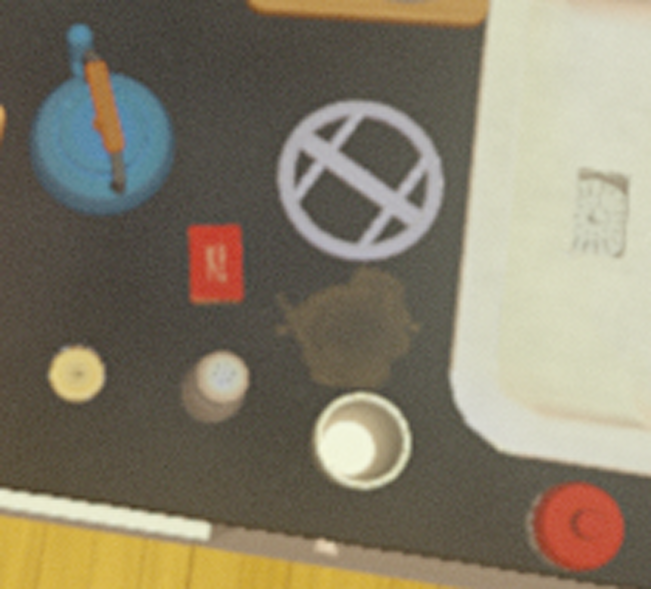

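View pics/s1.png

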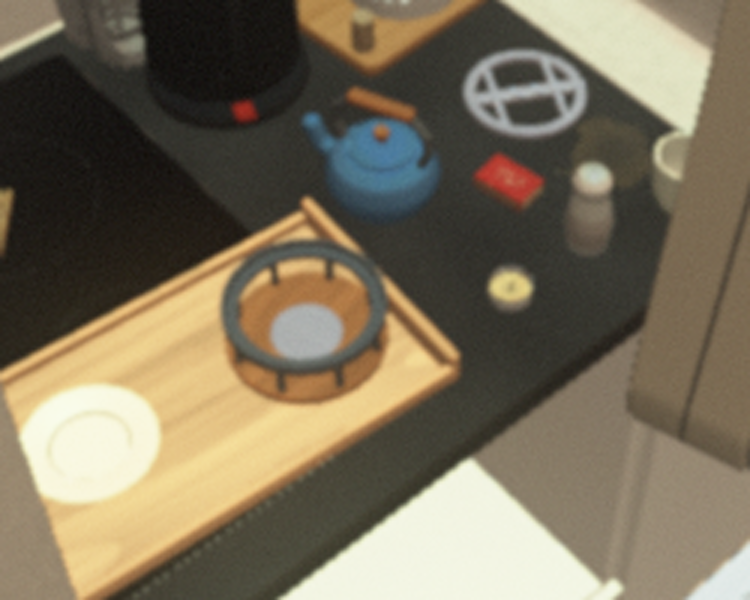

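```bash
cat > m.py <<'E'
from h import *
def comp(mask,u,v,off=(0,0)):
    n,l=cv2.connectedComponents(mask.astype(np.uint8))
    k=l[int(v),int(u)]
    if k==0:
        ys,xs=np.nonzero(mask); i=np.argmin((xs-u)**2+(ys-v)**2); k=l[ys[i],xs[i]]
    return (l==k).astype(np.uint8)
def circ(c,mask,z,fill=True):
    ct=max(cv2.findContours(mask,cv2.RETR_EXTERNAL,cv2.CHAIN_APPROX_NONE)[0],key=cv2.contourArea)[:,0]
    P=np.array([c.pt(u,v,z)[:2] for u,v in ct])
    A=np.c_[2*P,np.ones(len(P))]; b=(P**2).sum(1)
    for _ in range(4):
        s=np.linalg.lstsq(A,b,rcond=None)[0]; R=np.sqrt(s[2]+s[0]**2+s[1]**2)
        e=abs(np.hypot(*(P-s[:2]).T)-R); k=e<max(2.0,2*np.median(e)); A,b,P=A[k],b[k],P[k]
    return s[:2].round(1),2*R.round(1),e.std().round(2),len(P),len(ct)
E
python3 - <<'E'
from m import *
for n in("top","scene"):
    c=Cam(n); hsv=cv2.cvtColor(c.im,cv2.COLOR_BGR2HSV).astype(int); H,S,V=hsv[...,0],hsv[...,1],hsv[...,2]
    def at(p): u,v=c.px(p).round().astype(int); return u,v,hsv[v,u]
    for nm,p in dict(sauc=(545,307,10),ringR=(517,107-59,50),foot=(545,107+30,10),tray=(500,220,8),grate=(621,-243,8),pot=(590,-54,80),cup=(426,-225,60),shk=(447,-154,85),tl=(449,-65,15),hob=(500,-60,0),bar=(610,-54,120)).items(): print(n,nm,*at(p))
E
```

```text
top sauc 164 198 [ 27  46 245]
top ringR 274 224 [ 20   6 118]
top foot 239 210 [ 16 156 180]
top tray 198 224 [ 19 105 225]
top grate 411 203 [120   4 184]
top pot 327 194 [103 121 177]
top cup 397 285 [ 27  48 204]
top shk 365 268 [120   1 195]
top tl 321 265 [ 23  97 187]
top hob 322 243 [10 62 74]
top bar 329 179 [ 16 155 171]
scene sauc 188 315 [ 29  25 249]
scene ringR 280 257 [21 46 95]
scene foot 246 278 [ 15 150 165]
scene tray 229 308 [ 20 108 230]
scene grate 335 195 [ 75   6 183]
scene pot 292 214 [103 131 161]
scene cup 381 222 [ 23  64 163]
scene shk 357 224 [ 46  16 203]
scene tl 330 259 [ 24 104 192]
scene hob 316 252 [26 37 48]
scene bar 287 199 [ 14 154 157]
```

```bash
cat > det.py <<'E'
from m import *
def det(n):
    c=Cam(n); hsv=cv2.cvtColor(c.im,cv2.COLOR_BGR2HSV).astype(int); H,S,V=hsv[...,0],hsv[...,1],hsv[...,2]
    top=n=="top"
    def do(nm,mask,p,z):
        u,v=c.px(p)
        try: print(n,nm,*circ(c,comp(mask,u,v),z))
        except Exception as e: print(nm,e)
    do("saucer",(S<75)&(V>190),(545,307,10),12)
    yy,xx=np.indices(S.shape); wu,wv=c.px((517,107,40)); near=np.hypot(xx-wu,yy-wv)<42
    do("warmer",(S<85)&(V<150)&near,(517,107-60,51),52)
    do("tealight",(V>115)&(S>20),(449,-60,15),15)
    do("grate",(S<60)&(V>115),(621,-243,8),8)
    do("pot",(abs(H-104)<10)&(S>90)&(V>60),(590,-54,60),60)
    do("cup",(V>115)&(S<110),(426,-226,60),60)
    do("shk",(S<60)&(V>140),(447,-154,85),80)
    do("timer",((H<8)|(H>172))&(S>120),(393,-407,52),52)
    do("matchbox",((H<8)|(H>172))&(S>120),(542,-149,15),15)
    # bar
    u,v=c.px((610,-54,120)); m=comp((abs(H-15)<6)&(S>110)&(V>90),u,v); ys,xs=np.nonzero(m)
    r_=cv2.minAreaRect(np.c_[xs,ys].astype(np.float32)); b=cv2.boxPoints(r_)
    P=np.array([c.pt(*q,117) for q in b]); print(n,"bar px",np.c_[xs,ys].mean(0).round(1),r_,P.round(1)[:,:2].tolist(),c.pt(xs.mean(),ys.mean(),118).round(1))
    return c,hsv
if __name__=="__main__":
    det("top"); det("scene")
E
python3 det.py
```

```text
top saucer [545.7 308.4] 109.4 0.35 136 136
top warmer [519.5 109.4] 134.0 0.43 174 175
top tealight [448.5 -60.9] 39.0 0.35 51 51
top grate [ 622.5 -243. ] 120.0 0.36 148 148
top pot [605.7 -51.8] 69.8 1.48 56 92
top cup [ 427.  -255.6] 64.6 0.39 90 90
top shk [ 452.3 -157. ] 26.0 0.39 39 40
top timer [ 394.  -405.5] 57.0 0.41 80 80
top matchbox [ 544.5 -148.7] 55.8 0.83 34 77
top bar px [328.1 178.3] ((328.05767822265625, 178.78846740722656), (29.809654235839844, 6.864064693450928), 78.69007110595703) [[639.5, -35.1], [644.5, -48.3], [584.4, -69.3], [579.5, -56.3]] [612.5 -52.3 118. ]
scene saucer [550.1 299.9] 110.4 0.42 103 123
scene warmer [524.   81.4] 168.0 3.2 104 232
scene tealight [445.5 -59.8] 37.6 0.45 32 37
scene grate [ 621.6 -243.7] 118.0 0.53 94 98
scene pot [600.7 -45.6] 93.4 2.23 85 148
scene cup [ 837.6 -358.8] 2100.6 43.53 1818 3535
scene shk [ 451.1 -158.9] 29.4 0.47 22 27
scene timer [ 518.4 -122. ] 53.6 1.61 37 52
scene matchbox [ 543.1 -147.3] 55.6 1.68 37 52
scene bar px [286.5 199.2] ((286.5729675292969, 199.29925537109375), (24.007450103759766, 5.638760566711426), 19.983104705810547) [[635.3, -33.2], [647.7, -49.7], [585.7, -74.4], [574.1, -57.9]] [610.  -53.4 118. ]
```

```bash
cat > grate.py <<'E'
from m import *
import sys
def grate(n,cx,cy,z,rad=26):
    c=Cam(n); g=cv2.cvtColor(c.im,cv2.COLOR_BGR2GRAY).astype(float)
    # world-sampled weights around centre
    a=np.arange(-rad,rad+.1,1.); X,Y=np.meshgrid(a,a); k=np.hypot(X,Y)<rad; X,Y=X[k],Y[k]
    uv=np.array([c.px((cx+x,cy+y,z)) for x,y in zip(X,Y)]).astype(np.float32)
    w=cv2.remap(g.astype(np.float32),uv[:,0].reshape(-1,1),uv[:,1].reshape(-1,1),cv2.INTER_LINEAR).ravel()
    w=np.clip(w-np.percentile(w,40),0,None); m=np.array([(w*X).sum(),(w*Y).sum()])/w.sum()
    D=np.c_[X,Y]-m; C=(D*w[:,None]).T@D/w.sum(); e,v=np.linalg.eigh(C); d=v[:,1]
    print(n,"bar dir deg",np.degrees(np.arctan2(d[1],d[0])).round(1),"bar off",m.round(1),e.round(1))
if __name__=="__main__":
    for n in("top","scene"): grate(n,622,-243.3,8)
    c=Cam("top")
    for u,v in((330,132),(305,110),(350,132),(313,130)): print(u,v,c.pt(u,v,0).round())
E
python3 grate.py
cat > plan.py <<'E'
from h import *
import sys
from scipy.spatial.transform import Rotation as Ro
def tgt(x,y,z,yaw=None,n=None,maxs=45,maxa=7.5):
    s=r.sense(); p=s["tool_pos"]; R=Ro.from_euler("xyz",s["tcp_rot"],degrees=True)
    ya=s["tcp_rot"][2] if yaw is None else yaw
    T=Ro.from_euler("xyz",[180,0,ya],degrees=True)
    rv=(R.inv()*T).as_rotvec(); d=np.array([x,y,z])-p
    k=max(1,int(np.ceil(max(np.linalg.norm(d)/maxs,np.degrees(np.linalg.norm(rv))/maxa))))
    if n: k=n
    print("pos",p.round(1),"rot",s["tcp_rot"].round(2),"j",s["joint_pos"].round(0),"F",s["ft_force"].round(1),"gap",round(s["finger_gap"],1),"t",round(s["time"],2))
    print("rows",k,"turn/row",(rv/k).round(4).tolist())
    for i in range(k):
        Ri=R*Ro.from_rotvec(rv*i/k); print([round(v,4) for v in Ri.inv().apply(d/k)/1000])
if __name__=="__main__":
    a=[float(v) for v in sys.argv[1:]]; tgt(*a[:3],yaw=a[3] if len(a)>3 else None,n=int(a[4]) if len(a)>4 else None)
E
python3 plan.py 447.5 -60.5 180
```

```text
top bar dir deg 61.4 bar off [ 0.2 -0.2] [ 23.  216.9]
scene bar dir deg 61.9 bar off [-0.1  0.1] [ 28.  219.3]
330 132 [766. -37.   0.]
305 110 [812.  29.   0.]
350 132 [773. -84.   0.]
313 130 [765.   3.   0.]
pos [ 216.9 -559.4  231.3] rot [-180.      0.     21.19] j [-74.   7.  85.  -0.  87.  -5.] F [ 0.1 -0.7  0.7] gap 85.2 t 0.55
rows 13 turn/row [-0.0, 0.0, -0.0]
[np.float64(0.0304), np.float64(-0.0294), np.float64(0.0039)]
[np.float64(0.0304), np.float64(-0.0294), np.float64(0.0039)]
[np.float64(0.0304), np.float64(-0.0294), np.float64(0.0039)]
[np.float64(0.0304), np.float64(-0.0294), np.float64(0.0039)]
[np.float64(0.0304), np.float64(-0.0294), np.float64(0.0039)]
[np.float64(0.0304), np.float64(-0.0294), np.float64(0.0039)]
[np.float64(0.0304), np.float64(-0.0294), np.float64(0.0039)]
[np.float64(0.0304), np.float64(-0.0294), np.float64(0.0039)]
[np.float64(0.0304), np.float64(-0.0294), np.float64(0.0039)]
[np.float64(0.0304), np.float64(-0.0294), np.float64(0.0039)]
[np.float64(0.0304), np.float64(-0.0294), np.float64(0.0039)]
[np.float64(0.0304), np.float64(-0.0294), np.float64(0.0039)]
[np.float64(0.0304), np.float64(-0.0294), np.float64(0.0039)]
```

{"fn": "carry_out", "kwargs": {"increments": [[[0.03,-0.029,0],[0,0,0],0.3],[[0.03,-0.029,0],[0,0,0],0.3],[[0.03,-0.029,0],[0,0,0],0.3],[[0.03,-0.029,0],[0,0,0],0.3],[[0.03,-0.029,0],[0,0,0],0.3],[[0.03,-0.029,0],[0,0,0],0.3],[[0.03,-0.029,0],[0,0,0],0.3],[[0.03,-0.029,0],[0,0,0],0.3],[[0.03,-0.029,0.005],[0,0,0],0.3],[[0.03,-0.029,0.01],[0,0,0],0.3],[[0.03,-0.029,0.015],[0,0,0],0.3],[[0.03,-0.029,0.015],[0,0,0],0.3]], "newtons": 30}}

```text
time: 1.75
tool_pos: [434.2, -94.1, 188.2]
tcp_rot: [179.5, -0.4, 20.6]
ft_force: [0.1, -0.7, -0.5]
finger_gap: 59.9
```

```bash
sed -i 's/print(\[round(v,4) for v in \(.*\)\])/X/; s/print(\[round(v,4).*/print((Ri.inv().apply(d\/k)\/1000).round(4).tolist())/' plan.py; python3 plan.py 447.5 -60.5 60
```

```text
pos [434.2 -94.1 188.2] rot [179.47  -0.42  20.63] j [-19. -17. 113.  -0.  83.  51.] F [ 0.1 -0.7 -0.5] gap 59.9 t 1.75
rows 3 turn/row [0.0031, -0.0024, -0.0]Traceback (most recent call last):
  File "plan.py", line 16, in <module>
    a=[float(v) for v in sys.argv[1:]]; tgt(*a[:3],yaw=a[3] if len(a)>3 else None,n=int(a[4]) if len(a)>4 else None)
                                        ~~~^^^^^^^^^^^^^^^^^^^^^^^^^^^^^^^^^^^^^^^^^^^^^^^^^^^^^^^^^^^^^^^^^^^^^^^^^
  File "plan.py", line 14, in tgt
    Ri=R*Ro.from_rotvec(rv*i/k); X
                                 ^
NameError: name 'X' is not defined. Did you mean: 'x'?
```

```bash
sed -i 's/; X$/; print((Ri.inv().apply(d\/k)\/1000).round(4).tolist())/' plan.py; python3 plan.py 447.5 -60.5 60
```

```text
pos [434.2 -94.1 188.2] rot [179.47  -0.42  20.63] j [-19. -17. 113.  -0.  83.  51.] F [ 0.1 -0.7 -0.5] gap 59.9 t 1.75
rows 3 turn/row [0.0031, -0.0024, -0.0]
[0.0078, -0.0093, 0.0427]
[0.0079, -0.0092, 0.0427]
[0.008, -0.009, 0.0427]
```

{"fn": "carry_out", "kwargs": {"increments": [[[0.008,-0.009,0.04],[0.003,-0.002,0],0.3],[[0.008,-0.009,0.04],[0.003,-0.002,0],0.3],[[0.008,-0.009,0.04],[0.003,-0.002,0],0.3],[[0,0,0],[0,0,0],0.3]]}}

```text
time: 2.15
tool_pos: [450.7, -53.8, 65.2]
tcp_rot: [179.9, -0.3, 21.1]
ft_force: [-0.8, -0.4, -0.8]
finger_gap: 60.2
```

```bash
python3 plan.py 447.5 -60.5 4 21
```

```text
pos [450.7 -53.8  65.2] rot [179.92  -0.29  21.09] j [-13.  -7. 118.   0.  69.  56.] F [-0.8 -0.4 -0.8] gap 60.2 t 2.15
rows 2 turn/row [0.0007, -0.0025, 0.0008]
[-0.0028, 0.0025, 0.0306]
[-0.0028, 0.0025, 0.0306]
```

{"fn": "carry_out", "kwargs": {"increments": [[[-0.003,0.0025,0.03],[0,-0.002,0],0.3],[[-0.003,0.0025,0.02],[0,-0.002,0],0.3],[[0,0,0],[0,0,0],0.3],[[0,0,0],[0,0,0],0.3]]}}

```text
time: 2.55
tool_pos: [450.5, -62.4, 19.8]
tcp_rot: [179.7, -0.3, 21.2]
ft_force: [0.2, -0.8, 0.0]
finger_gap: 59.8
```

```bash
python3 plan.py 447.5 -60.5 3 21
```

```text
pos [450.5 -62.4  19.8] rot [179.71  -0.29  21.16] j [-14.  -3. 119.  -0.  63.  55.] F [ 0.2 -0.8  0. ] gap 59.8 t 2.55
rows 1 turn/row [0.005, -0.0051, 0.0028]
[-0.0022, -0.003, 0.0168]
```

{"fn": "carry_out", "kwargs": {"increments": [[[-0.002,-0.003,0.008],[0.005,-0.005,0.003],0.3],[[0,0,0.008],[0,0,0],0.3],[[0,0,0],[0,0,0],0.3],[[0,0,0],[0,0,0],0.7],[[0,0,0],[0,0,0],0.8],[[0,0,0],[0,0,0],0.9],[[0,0,0],[0,0,0],0.9]]}}

```text
time: 3.25
tool_pos: [452.2, -61.7, 8.9]
tcp_rot: [179.7, -0.4, 20.9]
ft_force: [-0.4, -0.3, 0.1]
finger_gap: 35.4
```

```bash
python3 plan.py 447.5 -60.5 100 21
python3 - <<'E'
from h import *
c=Cam("top"); cv2.imwrite("pics/a1.png",cv2.resize(c.im[200:330,240:400],None,fx=4,fy=4))
E
```

```text
pos [452.2 -61.7   8.9] rot [179.71  -0.43  20.95] j [-14.  -2. 119.   0.  62.  55.] F [-0.4 -0.3  0.1] gap 35.4 t 3.25
rows 3 turn/row [0.0017, -0.0025, -0.0003]
[-0.0011, -0.0008, -0.0304]
[-0.0012, -0.0008, -0.0304]
[-0.0012, -0.0009, -0.0304]
```

View pics/a1.png

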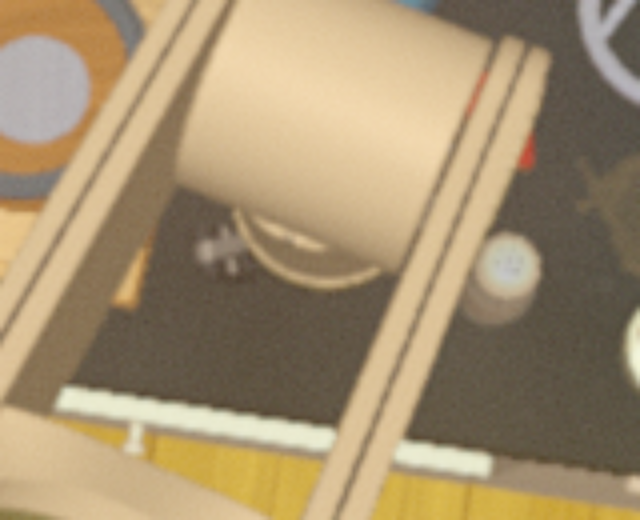

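{"fn": "carry_out", "kwargs": {"increments": [[[0,0,0],[0,0,0],0.3],[[-0.003,-0.001,0],[0.003,-0.004,0],0.3],[[-0.003,0,0.004],[0,0,0],0.3],[[0,0,0.004],[0,0,0],0.3]]}}

```text
time: 3.7
tool_pos: [446.1, -63.1, 0.8]
tcp_rot: [179.9, -0.2, 21.0]
ft_force: [0.0, -0.2, -0.2]
finger_gap: 59.8
```

```bash
python3 plan.py 447.5 -60.5 2 21
```

```text
pos [446.1 -63.1   0.8] rot [179.86  -0.22  20.96] j [-15.  -1. 120.   0.  61.  54.] F [ 0.  -0.2 -0.2] gap 59.8 t 3.7
rows 1 turn/row [0.0024, -0.0039, -0.0007]
[0.0022, -0.0019, -0.0012]
```

{"fn": "carry_out", "kwargs": {"increments": [[[0.001,-0.002,0],[0,-0.002,0],0.5],[[0,0,0],[0,0,0],0.7],[[0,0,0],[0,0,0],0.8],[[0,0,0],[0,0,0],0.8],[[0,0,0],[0,0,0],0.8]]}}

```text
time: 4.2
tool_pos: [445.8, -60.4, 0.1]
tcp_rot: [179.9, -0.0, 20.9]
ft_force: [0.7, -0.1, 1.5]
finger_gap: 36.3
```

```bash
python3 plan.py 447.5 -60.5 120 21
```

```text
pos [ 4.458e+02 -6.040e+01  1.000e-01] rot [ 1.7991e+02 -4.0000e-02  2.0950e+01] j [-14.  -1. 120.  -0.  61.  55.] F [ 0.7 -0.1  1.5] gap 36.3 t 4.2
rows 3 turn/row [0.0005, -0.0002, -0.0003]
[0.0005, 0.0003, -0.04]
[0.0005, 0.0003, -0.04]
[0.0005, 0.0003, -0.04]
```

{"fn": "carry_out", "kwargs": {"increments": [[[0,0,0],[0,0,0],0.8],[[0,0,-0.02],[0,0,0],0.8],[[0,0,-0.04],[0,0,0],0.8],[[0,0,-0.04],[0,0,0],0.8],[[0,0,-0.02],[0,0,0],0.8]]}}

```text
time: 4.7
tool_pos: [441.5, -59.2, 119.2]
tcp_rot: [-179.7, 0.5, 20.9]
ft_force: [1.1, -0.2, 0.7]
finger_gap: 36.4
```

```bash
python3 plan.py 518 108.5 120 21
python3 - <<'E'
from h import *
c=Cam("scene"); cv2.imwrite("pics/a2.png",cv2.resize(c.im[150:350,180:420],None,fx=3,fy=3))
E
```

```text
pos [441.5 -59.2 119.2] rot [-179.74    0.46   20.95] j [-14. -12. 116.  -0.  76.  55.] F [ 1.1 -0.2  0.7] gap 36.4 t 4.7
rows 5 turn/row [-0.0009, 0.0016, -0.0002]
[0.0263, -0.0259, -0.0003]
[0.0263, -0.0258, -0.0002]
[0.0263, -0.0258, -0.0002]
[0.0263, -0.0258, -0.0002]
[0.0263, -0.0258, -0.0002]
```

View pics/a2.png

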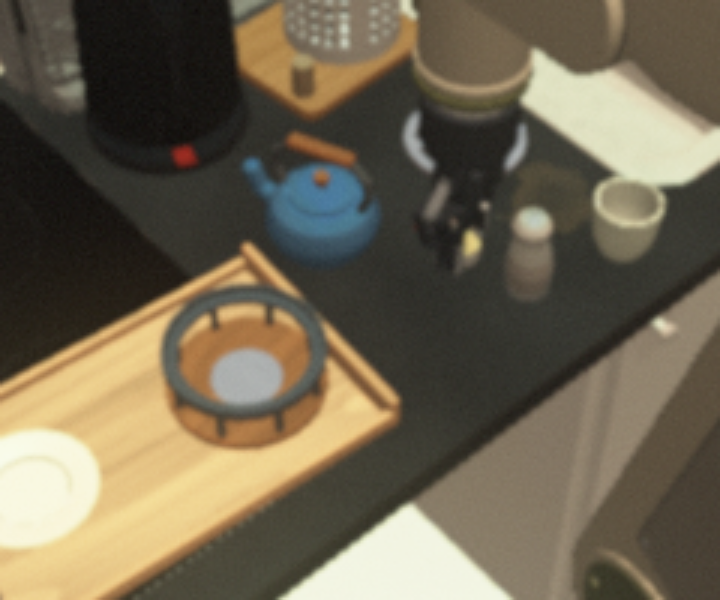

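```bash
cat > det2.py <<'E'
from m import *
for n in("top","scene"):
    c=Cam(n); hsv=cv2.cvtColor(c.im,cv2.COLOR_BGR2HSV).astype(int); H,S,V=hsv[...,0],hsv[...,1],hsv[...,2]
    for nm,mask,p,z in(("disc",(S<40)&(V>125),(517,107,18),18),("saucer",(S<75)&(V>190),(544,305,20),20)):
        u,v=c.px(p); print(n,nm,*circ(c,comp(mask,u,v),z))
    yy,xx=np.indices(S.shape); wu,wv=c.px((517.5,108,50)); near=np.hypot(xx-wu,yy-wv)<42
    u,v=c.px((517,108-60,60)); print(n,"ring",*circ(c,comp((S<85)&(V<150)&near,u,v),60))
E
python3 det2.py
```

```text
top disc [521.4 113.4] 47.8 0.56 25 58
top saucer [543.8 305.6] 108.4 0.34 136 136
top ring [245.9   9.8] 492.2 0.0 1 1
scene disc [519.7 104.8] 56.0 0.41 57 59
scene saucer [544.8 301.8] 109.4 0.39 101 123
scene ring [540.   85.6] 187.4 3.58 162 298
```

{"fn": "carry_out", "kwargs": {"increments": [[[0.026,-0.026,0],[0,0,0],0.8],[[0.026,-0.026,0],[0,0,0],0.8],[[0.026,-0.026,0],[0,0,0],0.8],[[0.026,-0.026,0],[0,0,0],0.8],[[0.02,-0.02,0],[0,0,0],0.8],[[0,0,0],[0,0,0],0.8]]}}

```text
time: 5.45
tool_pos: [510.3, 105.2, 106.8]
tcp_rot: [-179.6, 1.1, 20.7]
ft_force: [0.0, -1.7, -0.6]
finger_gap: 35.8
```

```bash
python3 plan.py 516 107.5 40 21
```

```text
pos [510.3 105.2 106.8] rot [-179.55    1.09   20.66] j [  6.   2. 104.   0.  75.  75.] F [ 0.  -1.7 -0.6] gap 35.8 t 5.45
rows 2 turn/row [-0.0039, 0.0095, -0.003]
[0.0037, 0.0002, 0.0333]
[0.0034, 0.0001, 0.0334]
```

Run:
```python
from m import *
for n in("top","scene"):
    c=Cam(n); c.im=cv2.imread(f"pics/{n}0.png"); hsv=cv2.cvtColor(c.im,cv2.COLOR_BGR2HSV).astype(int); H,S,V=hsv[...,0],hsv[...,1],hsv[...,2]
    yy,xx=np.indices(S.shape); wu,wv=c.px((517.5,108,50)); near=np.hypot(xx-wu,yy-wv)<42
    u,v=c.px((517,107,18)); m=comp((S<60)&(V>125)&near,u,v); print(n,"disc",m.sum(),*circ(c,m,18))
    u,v=c.px((517.7,48,60)); m=comp((S<85)&(V<125)&near,u,v); print(n,"ring",m.sum(),*circ(c,m,60))
    # inner hole of ring
    ct,hi=cv2.findContours(m,cv2.RETR_CCOMP,cv2.CHAIN_APPROX_NONE)
    for q,h in zip(ct,hi[0]):
        if h[3]>=0 and cv2.contourArea(q)>400:
            mm=np.zeros_like(m); cv2.drawContours(mm,[q],-1,1,-1); print(n,"hole",*circ(c,mm,54),*circ(c,mm,60))
```

```text
top disc 569 [519.1 108.9] 58.2 0.35 75 75
top ring 605 [518.8 108.2] 127.8 0.83 185 349
scene disc 362 [520.1 104.8] 57.8 0.46 57 61
scene ring 1497 [539.1  84.7] 186.4 3.89 161 294
scene hole [518.5 106.1] 111.6 0.48 105 115 [514.4 108.8] 111.0 0.5 107 115
```

{"fn": "carry_out", "kwargs": {"increments": [[[0.005,0,0.02],[-0.004,0.01,-0.003],0.8],[[0.005,0,0.02],[-0.004,0.01,0],0.8],[[0,0,0.01],[0,0,0],0.8],[[0,0,0],[0,0,0],0.8]]}}

```text
time: 5.95
tool_pos: [515.3, 102.0, 52.5]
tcp_rot: [179.9, 0.3, 20.6]
ft_force: [-0.5, 0.7, 0.7]
finger_gap: 36.1
```

```bash
python3 plan.py 517.5 107.5 24 21
```

```text
pos [515.3 102.   52.5] rot [179.92   0.29  20.61] j [  6.   6. 107.  -0.  68.  75.] F [-0.5  0.7  0.7] gap 36.1 t 5.95
rows 1 turn/row [0.0014, 0.005, -0.0069]
[0.0042, -0.0044, 0.0285]
```

{"fn": "carry_out", "kwargs": {"increments": [[[0.003,-0.004,0.01],[0.001,0.005,-0.007],0.8],[[0.001,-0.002,0.01],[0,0,0],0.8],[[0,0,0.006],[0,0,0],0.8],[[0,0,0],[0,0,0],0.8]]}}

```text
time: 6.35
tool_pos: [517.2, 108.2, 25.7]
tcp_rot: [180.0, -0.1, 20.9]
ft_force: [-0.0, -0.5, 1.0]
finger_gap: 36.3
```

```bash
python3 plan.py 517.5 107.5 18 21
```

```text
pos [517.2 108.2  25.7] rot [ 1.7997e+02 -6.0000e-02  2.0940e+01] j [  6.   8. 107.  -0.  65.  75.] F [-0.  -0.5  1. ] gap 36.3 t 6.35
rows 1 turn/row [0.0006, -0.001, -0.0011]
[-0.0, 0.0008, 0.0077]
```

{"fn": "carry_out", "kwargs": {"increments": [[[0,0.001,0.004],[0,0,0],0.8],[[0,0,0.004],[0,0,0],0.8],[[0,0,0],[0,0,0],0.8]]}}

```text
time: 6.65
tool_pos: [519.5, 107.6, 23.5]
tcp_rot: [179.9, -0.2, 21.0]
ft_force: [-0.2, 0.8, -0.5]
finger_gap: 36.3
```

```bash
python3 plan.py 517.5 107.5 18 21
```

```text
pos [519.5 107.6  23.5] rot [ 1.7993e+02 -1.5000e-01  2.0980e+01] j [  6.   9. 107.  -0.  64.  75.] F [-0.2  0.8 -0.5] gap 36.3 t 6.65
rows 1 turn/row [0.0013, -0.0027, -0.0003]
[-0.0019, -0.0006, 0.0055]
```

{"fn": "carry_out", "kwargs": {"increments": [[[-0.002,0,0.003],[0,-0.002,0],0.8],[[0,0,0.003],[0,0,0],0.8]]}}

```text
time: 6.85
tool_pos: [519.5, 107.2, 21.9]
tcp_rot: [179.9, -0.2, 21.0]
ft_force: [-30.2, -4.2, 54.3]
finger_gap: 36.0
```

```bash
python3 plan.py 517.5 107.5 18 21
```

```text
pos [519.5 107.2  21.9] rot [179.88  -0.19  21.01] j [  6.   9. 107.  -0.  64.  75.] F [-30.2  -4.2  54.3] gap 36.0 t 6.85
rows 1 turn/row [0.0021, -0.0034, 0.0003]
[-0.0018, -0.001, 0.0039]
```

{"fn": "carry_out", "kwargs": {"increments": [[[0,0,-0.002],[0,0,0],0.8]]}}

```text
time: 6.95
tool_pos: [519.7, 107.2, 24.6]
tcp_rot: [179.9, -0.2, 21.0]
ft_force: [0.2, -0.7, -1.3]
finger_gap: 36.1
```

```bash
python3 plan.py 517.5 107.5 18 21
```

```text
pos [519.7 107.2  24.6] rot [179.87  -0.21  21.03] j [  6.   8. 107.  -0.  64.  75.] F [ 0.2 -0.7 -1.3] gap 36.1 t 6.95
rows 1 turn/row [0.0022, -0.0037, 0.0005]
[-0.002, -0.0011, 0.0066]
```

{"fn": "carry_out", "kwargs": {"increments": [[[-0.001,0,0.0012],[0,0,0],0.8],[[0,0,0],[0,0,0],0.5],[[0,0,0],[0,0,0],0.35],[[0,0,0],[0,0,0],0.3],[[0,0,-0.03],[0,0,0],0.3],[[0,0,-0.04],[0,0,0],0.3],[[0,0,-0.04],[0,0,0],0.3],[[0,0,-0.04],[0,0,0],0.3]]}}

```text
time: 7.75
tool_pos: [511.1, 105.9, 166.6]
tcp_rot: [-179.9, 0.8, 21.0]
ft_force: [0.1, 0.3, 0.6]
finger_gap: 59.9
```

```bash
python3 plan.py 622 -243 140 61.5
python3 - <<'E'
from h import *
for n in ("scene","top"):
  c=Cam(n); cv2.imwrite(f"pics/a3{n}.png",cv2.resize(c.im[190:320,160:340],None,fx=4,fy=4))
E
```

```text
pos [511.1 105.9 166.6] rot [-179.85    0.84   21.02] j [  6.  -1. 101.  -0.  81.  75.] F [0.1 0.3 0.6] gap 59.9 t 7.75
rows 9 turn/row [-0.0009, 0.0015, -0.0785]
[-0.0024, 0.0406, 0.0029]
[-0.0055, 0.0403, 0.0029]
[-0.0087, 0.0397, 0.0029]
[-0.0118, 0.0389, 0.003]
[-0.0148, 0.0379, 0.003]
[-0.0177, 0.0366, 0.003]
[-0.0206, 0.0351, 0.003]
[-0.0232, 0.0334, 0.003]
[-0.0258, 0.0314, 0.003]
```

View pics/a3scene.png

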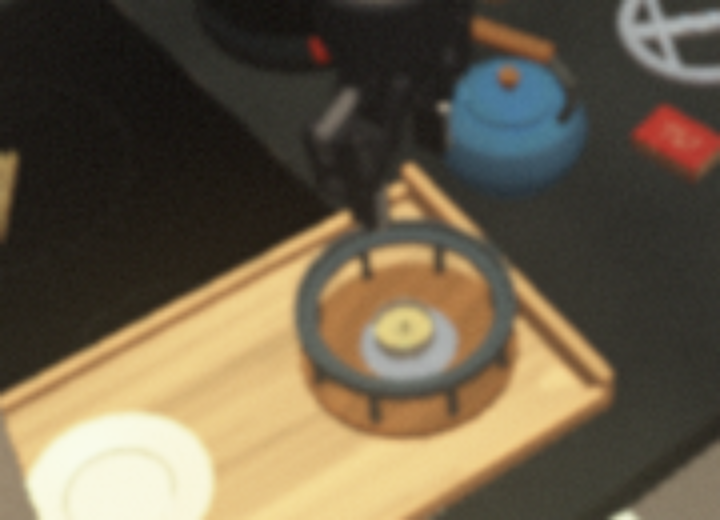

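```bash
cat > tl.py <<'E'
from m import *
for n in("top","scene"):
    c=Cam(n); hsv=cv2.cvtColor(c.im,cv2.COLOR_BGR2HSV).astype(int); H,S,V=hsv[...,0],hsv[...,1],hsv[...,2]
    u,v=c.px((518,107,33)); print(n,hsv[int(v),int(u)],hsv[int(v)+1,int(u)+3])
    m=comp((abs(H-26)<6)&(S>40)&(V>150),u,v); print(n,m.sum(),*circ(c,m,33))
E
python3 tl.py
```

```text
top [ 23 101 195] [ 23  95 209]
top 185 [522.8 106.6] 32.8 0.34 37 44
scene [ 24 101 187] [ 24 105 225]
scene 135 [522.1 106.4] 34.8 0.55 31 37
```

View pics/a3top.png

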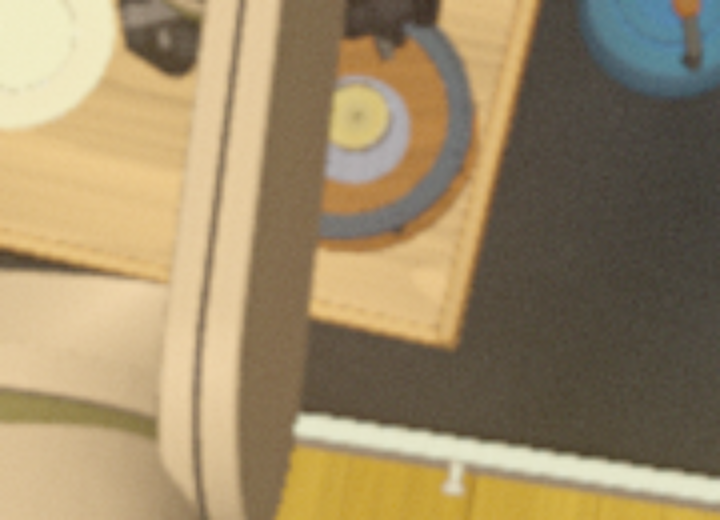

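{"fn": "carry_out", "kwargs": {"increments": [[[-0.002,0.041,0],[0,0,-0.078],0.4],[[-0.006,0.04,0],[0,0,-0.078],0.4],[[-0.009,0.04,0],[0,0,-0.078],0.4],[[-0.012,0.039,0],[0,0,-0.078],0.4],[[-0.015,0.038,0],[0,0,-0.078],0.4],[[-0.018,0.037,0],[0,0,-0.078],0.4],[[-0.02,0.035,0],[0,0,-0.078],0.4],[[-0.02,0.03,0],[0,0,-0.078],0.4],[[-0.01,0.02,0],[0,0,-0.078],0.4]]}}

```text
time: 8.85
tool_pos: [618.0, -225.0, 143.2]
tcp_rot: [-177.9, 0.7, 63.2]
ft_force: [0.7, -0.6, 0.2]
finger_gap: 51.0
```

```bash
python3 plan.py 622 -243 90 61.5; python3 tl.py
```

```text
pos [ 618.  -225.   143.2] rot [-177.92    0.67   63.15] j [-24.  21.  78.  -1.  82.   3.] F [ 0.7 -0.6  0.2] gap 51.0 t 8.85
rows 2 turn/row [-0.0181, 0.0061, 0.0143]
[-0.0068, 0.0068, 0.0264]
[-0.0069, 0.0064, 0.0265]
top [ 23 108 186] [ 23 103 199]
top 209 [522.8 107.5] 34.2 0.34 44 44
scene [ 23 102 188] [ 24 106 224]
scene 134 [521.9 106.5] 34.8 0.52 30 38
```

{"fn": "carry_out", "kwargs": {"increments": [[[-0.007,0.007,0.02],[-0.018,0.006,0.014],0.5],[[-0.005,0.005,0.02],[-0.018,0.006,0.014],0.5],[[0,0,0.01],[0,0,0],0.5],[[0,0,0],[0,0,0],0.5]]}}

```text
time: 9.35
tool_pos: [618.6, -237.6, 84.2]
tcp_rot: [-179.4, -0.0, 61.1]
ft_force: [-0.1, 0.3, -0.3]
finger_gap: 42.7
```

```bash
python3 plan.py 622 -243 40 61.5; python3 det2.py | grep top
```

```text
pos [ 618.6 -237.6   84.2] rot [-1.7943e+02 -4.0000e-02  6.1120e+01] j [-25.  24.  82.   0.  75.   3.] F [-0.1  0.3 -0.3] gap 42.7 t 9.35
rows 1 turn/row [-0.01, -0.0007, -0.0067]
[-0.0032, 0.006, 0.0441]
top disc [518.7 108.7] 56.2 0.43 74 120
top saucer [543.8 305.5] 108.2 0.34 135 135
top ring [517.9 108. ] 133.2 0.36 175 176
```

{"fn": "carry_out", "kwargs": {"increments": [[[-0.002,0.003,0.02],[-0.01,0,-0.006],0.5],[[-0.001,0.003,0.02],[0,0,0],0.5],[[0,0,0.01],[0,0,0],0.5],[[0,0,0],[0,0,0],0.5]]}}

```text
time: 9.85
tool_pos: [627.2, -242.9, 39.1]
tcp_rot: [179.5, -0.1, 61.6]
ft_force: [-0.8, 0.6, 0.1]
finger_gap: 42.6
```

```bash
python3 plan.py 622 -243 3 61.5;  python3 - <<'E'
from h import *
for n in ("scene","top"):
  c=Cam(n); u,v=c.px((620,-240,30)).astype(int); cv2.imwrite(f"pics/a4{n}.png",cv2.resize(c.im[v-60:v+60,u-80:u+80],None,fx=4,fy=4))
E
```

```text
pos [ 627.2 -242.9   39.1] rot [ 1.7949e+02 -7.0000e-02  6.1610e+01] j [-26.  27.  83.   0.  70.   3.] F [-0.8  0.6  0.1] gap 42.6 t 9.85
rows 1 turn/row [0.009, -0.0012, 0.002]
[-0.0026, -0.0048, 0.036]
```

View pics/a4scene.png

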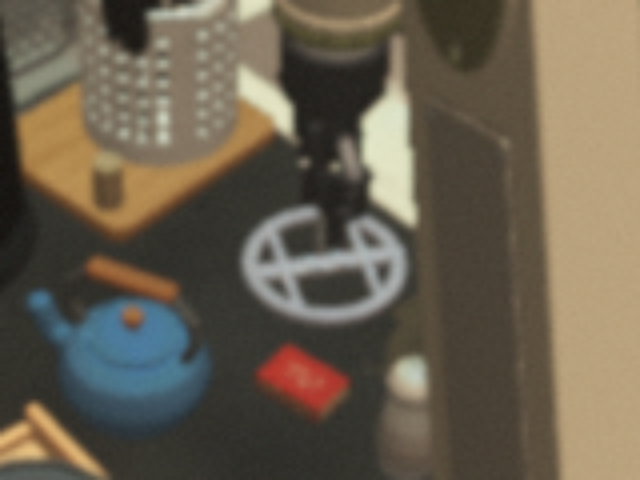

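{"fn": "carry_out", "kwargs": {"increments": [[[-0.0025,-0.0045,0],[0.009,0,0],0.5],[[0,0,0],[0,0,0],0.5],[[0,0,0],[0,0,0],0.5]]}}

```text
time: 10.25
tool_pos: [623.9, -244.0, 43.4]
tcp_rot: [179.7, -0.1, 61.6]
ft_force: [0.0, 0.5, 0.1]
finger_gap: 43.0
```

```bash
python3 plan.py 622 -243 3 61.5
```

```text
pos [ 623.9 -244.    43.4] rot [ 1.7973e+02 -8.0000e-02  6.1610e+01] j [-26.  26.  83.   0.  70.   3.] F [0.  0.5 0.1] gap 43.0 t 10.25
rows 1 turn/row [0.0047, -0.0014, 0.002]
[-0.0001, -0.0024, 0.0404]
```

{"fn": "carry_out", "kwargs": {"increments": [[[0,-0.002,0.01],[0.004,0,0],0.5],[[0,0,0.01],[0,0,0],0.5],[[0,0,0.01],[0,0,0],0.5],[[0,0,0.005],[0,0,0],0.5],[[0,0,0],[0,0,0],0.5]]}}

```text
time: 10.75
tool_pos: [621.9, -243.1, 5.3]
tcp_rot: [180.0, -0.1, 61.6]
ft_force: [0.1, -0.0, 0.6]
finger_gap: 42.6
```

```bash
python3 plan.py 622 -243 3 61.5
```

```text
pos [ 621.9 -243.1    5.3] rot [ 1.7998e+02 -8.0000e-02  6.1600e+01] j [-26.  29.  84.   0.  67.   3.] F [ 0.1 -0.   0.6] gap 42.6 t 10.75
rows 1 turn/row [0.0004, -0.0014, 0.0017]
[0.0001, 0.0001, 0.0023]
```

{"fn": "carry_out", "kwargs": {"increments": [[[0,0,0.003],[0,0,0],0.5],[[0,0,0],[0,0,0],0.7],[[0,0,0],[0,0,0],0.9],[[0,0,0],[0,0,0],1.0],[[0,0,0],[0,0,0],1.0]], "newtons": 50}}

```text
time: 11.25
tool_pos: [622.1, -243.1, 2.2]
tcp_rot: [180.0, -0.1, 61.6]
ft_force: [0.2, -0.1, -1.6]
finger_gap: 11.7
```

```bash
python3 plan.py 622 -243 3 61.5
```

```text
pos [ 622.1 -243.1    2.2] rot [ 1.7997e+02 -8.0000e-02  6.1610e+01] j [-26.  29.  84.   0.  67.   3.] F [ 0.2 -0.1 -1.6] gap 11.7 t 11.25
rows 1 turn/row [0.0006, -0.0014, 0.0019]
[-0.0, -0.0001, -0.0008]
```

{"fn": "carry_out", "kwargs": {"increments": [[[0,0,-0.01],[0,0,0],1.0],[[0,0,-0.02],[0,0,0],1.0],[[0,0,-0.03],[0,0,0],1.0],[[0,0,-0.04],[0,0,0],1.0],[[0,0,-0.04],[0,0,0],1.0],[[0,0,-0.02],[0,0,0],1.0],[[0,0,0],[0,0,0],1.0]]}}

```text
time: 11.95
tool_pos: [620.6, -242.6, 170.5]
tcp_rot: [-179.9, -0.1, 61.6]
ft_force: [0.7, 0.4, -1.0]
finger_gap: 12.6
```

```bash
python3 plan.py 520 -60 165 61.5
python3 - <<'E'
from h import *
for n in ("scene",):
  c=Cam(n); u,v=c.px((620,-240,100)).astype(int); cv2.imwrite(f"pics/a5{n}.png",cv2.resize(c.im[v-60:v+60,u-80:u+80],None,fx=4,fy=4))
E
```

```text
pos [ 620.6 -242.6  170.5] rot [-1.799e+02 -8.000e-02  6.160e+01] j [-26.  20.  78.   0.  83.   3.] F [ 0.7  0.4 -1. ] gap 12.6 t 11.95
rows 5 turn/row [-0.0003, -0.0003, 0.0004]
[0.0226, -0.0351, 0.0012]
[0.0225, -0.0351, 0.0012]
[0.0225, -0.0351, 0.0012]
[0.0225, -0.0351, 0.0011]
[0.0225, -0.0351, 0.0011]
```

View pics/a5scene.png

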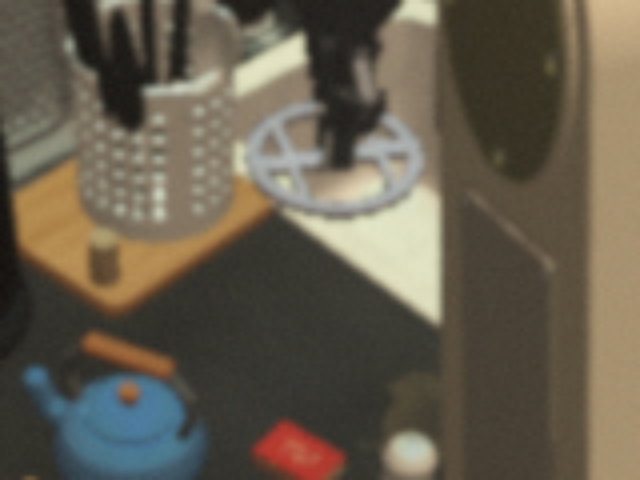

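{"fn": "carry_out", "kwargs": {"increments": [[[0.012,-0.018,0],[0,0,0],1.0],[[0.022,-0.035,0],[0,0,0],1.0],[[0.022,-0.035,0],[0,0,0],1.0],[[0.022,-0.035,0],[0,0,0],1.0],[[0.022,-0.035,0],[0,0,0],1.0],[[0.022,-0.025,0],[0,0,0],1.0],[[0.036,-0.02,0],[0,0,0],1.0],[[0.036,-0.02,0],[0,0,0],1.0],[[0.03,-0.016,0],[0,0,0],1.0],[[0.015,-0.008,0],[0,0,0],1.0],[[0,0,0],[0,0,0],1.0]]}}

```text
time: 13.1
tool_pos: [499.5, 97.4, 148.1]
tcp_rot: [-178.3, 0.5, 61.4]
ft_force: [-0.3, -0.8, -1.5]
finger_gap: 12.0
```

```bash
python3 plan.py 518 108 110 61.5
```

```text
pos [499.5  97.4 148.1] rot [-178.28    0.51   61.41] j [  5.  -2. 104.   1.  80.  33.] F [-0.3 -0.8 -1.5] gap 12.0 t 13.1
rows 1 turn/row [-0.03, 0.0089, -0.0018]
[0.0185, 0.0123, 0.0376]
```

{"fn": "carry_out", "kwargs": {"increments": [[[0.008,0.005,0.01],[-0.015,0.005,0],1.0],[[0.008,0.005,0.01],[-0.01,0.003,0],1.0],[[0,0,0.01],[0,0,0],1.0],[[0,0,0],[0,0,0],1.0],[[0,0,0],[0,0,0],1.0]]}}

```text
time: 13.6
tool_pos: [512.5, 104.4, 110.6]
tcp_rot: [-179.4, 0.4, 61.4]
ft_force: [0.3, -0.4, -1.0]
finger_gap: 12.1
```

```bash
python3 plan.py 518 108 85 61.5
```

```text
pos [512.5 104.4 110.6] rot [-179.37    0.41   61.39] j [  6.   2. 104.   0.  75.  34.] F [ 0.3 -0.4 -1. ] gap 12.1 t 13.6
rows 1 turn/row [-0.011, 0.0071, -0.0019]
[0.006, 0.0034, 0.0255]
```

{"fn": "carry_out", "kwargs": {"increments": [[[0.004,0.003,0.01],[-0.01,0.006,0],1.0],[[0.002,0.001,0.01],[0,0,0],1.0],[[0,0,0.005],[0,0,0],1.0],[[0,0,0],[0,0,0],1.0],[[0,0,0],[0,0,0],1.0]]}}

```text
time: 14.1
tool_pos: [519.2, 106.0, 85.4]
tcp_rot: [-179.9, 0.1, 61.3]
ft_force: [0.3, -0.6, -2.3]
finger_gap: 11.9
```

```bash
python3 plan.py 518 108 70 61.5;python3 - <<'E'
from h import *
for n in ("scene","top"):
  c=Cam(n); u,v=c.px((518,108,70)).astype(int); cv2.imwrite(f"pics/a6{n}.png",cv2.resize(c.im[v-60:v+60,u-80:u+80],None,fx=4,fy=4))
E
```

```text
pos [519.2 106.   85.4] rot [-1.7995e+02  8.0000e-02  6.1260e+01] j [  6.   4. 105.  -0.  71.  35.] F [ 0.3 -0.6 -2.3] gap 11.9 t 14.1
rows 1 turn/row [-0.0009, 0.0014, -0.0042]
[0.0012, -0.002, 0.0154]
```

View pics/a6scene.png

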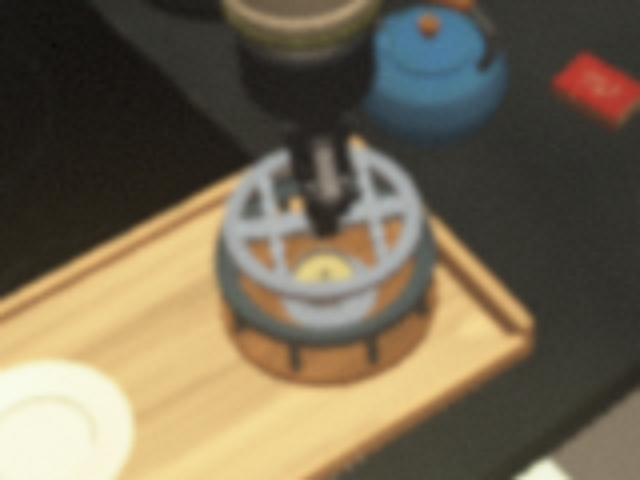

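View pics/a6top.png

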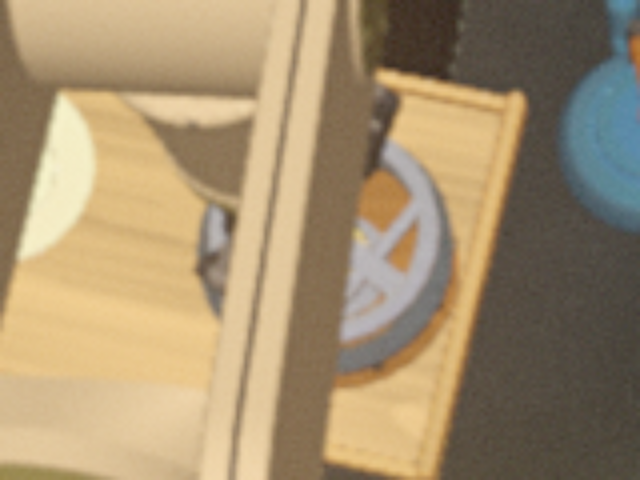

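{"fn": "carry_out", "kwargs": {"increments": [[[0.001,-0.002,0.01],[0,0.001,0],1.0],[[0,0,0.005],[0,0,0],1.0],[[0,0,0],[0,0,0],1.0],[[0,0,0],[0,0,0],1.0]]}}

```text
time: 14.6
tool_pos: [518.2, 108.2, 69.9]
tcp_rot: [180.0, -0.0, 61.3]
ft_force: [-0.6, -0.2, -1.8]
finger_gap: 11.7
```

```bash
python3 plan.py 518 108 64 61.5
python3 - <<'E'
from m import *
c=Cam("scene"); hsv=cv2.cvtColor(c.im,cv2.COLOR_BGR2HSV).astype(int); H,S,V=hsv[...,0],hsv[...,1],hsv[...,2]
z=r.sense()["tool_pos"][2]+6
u,v=c.px((518-45,108+30,z)); m=comp((S<60)&(V>125),u,v); print(circ(c,m,z))
E
```

```text
pos [518.2 108.2  69.9] rot [ 1.7999e+02 -3.0000e-02  6.1270e+01] j [  6.   5. 106.   0.  69.  35.] F [-0.6 -0.2 -1.8] gap 11.7 t 14.6
rows 1 turn/row [0.0002, -0.0005, -0.0039]
[-0.0003, -0.0001, 0.0059]
(array([516.5, 108.4]), np.float64(117.6), np.float64(1.65), 82, 212)
```

Well centred. Lower gently.

{"fn": "carry_out", "kwargs": {"increments": [[[0,0,0.004],[0,0,0],1.0],[[0,0,0.004],[0,0,0],1.0],[[0,0,0.001],[0,0,0],1.0],[[0,0,0],[0,0,0],1.0]]}}

```text
time: 15.05
tool_pos: [518.7, 108.2, 60.6]
tcp_rot: [179.9, -0.1, 61.3]
ft_force: [-0.9, 0.3, 2.8]
finger_gap: 12.1
```

```bash
python3 plan.py 518 108 57 61.5
```

```text
pos [518.7 108.2  60.6] rot [ 1.7995e+02 -6.0000e-02  6.1270e+01] j [  6.   5. 106.   0.  68.  35.] F [-0.9  0.3  2.8] gap 12.1 t 15.05
rows 1 turn/row [0.0009, -0.001, -0.004]
[-0.0005, -0.0005, 0.0036]
```

{"fn": "carry_out", "kwargs": {"increments": [[[0,0,0.0025],[0,0,0],1.0],[[0,0,0.001],[0,0,0],1.0]]}}

```text
time: 15.25
tool_pos: [519.3, 108.3, 60.7]
tcp_rot: [179.9, -0.1, 61.3]
ft_force: [0.4, -0.3, -1.0]
finger_gap: 12.0
```

```bash
python3 plan.py 518 108 57 61.5
```

```text
pos [519.3 108.3  60.7] rot [ 1.7991e+02 -7.0000e-02  6.1280e+01] j [  6.   5. 106.   0.  68.  35.] F [ 0.4 -0.3 -1. ] gap 12.0 t 15.25
rows 1 turn/row [0.0015, -0.0012, -0.0038]
[-0.0009, -0.001, 0.0037]
```

{"fn": "carry_out", "kwargs": {"increments": [[[-0.001,-0.001,0.003],[0.001,0,0],1.0],[[0,0,0.001],[0,0,0],1.0]]}}

```text
time: 15.45
tool_pos: [519.9, 108.4, 60.7]
tcp_rot: [179.8, -0.2, 61.3]
ft_force: [-3.3, -1.4, -0.2]
finger_gap: 12.1
```

```bash
python3 plan.py 518 108 57 61.5
```

```text
pos [519.9 108.4  60.7] rot [179.81  -0.21  61.3 ] j [  6.   5. 106.   0.  68.  35.] F [-3.3 -1.4 -0.2] gap 12.1 t 15.45
rows 1 turn/row [0.0034, -0.0037, -0.0036]
[-0.0013, -0.0015, 0.0036]
```

{"fn": "carry_out", "kwargs": {"increments": [[[0,0,0],[0,0,0],0.8],[[0,0,0],[0,0,0],0.6],[[0,0,0],[0,0,0],0.5],[[0,0,-0.003],[0.003,-0.003,0],0.5]]}}

```text
time: 15.85
tool_pos: [520.0, 108.4, 63.4]
tcp_rot: [180.0, -0.1, 61.3]
ft_force: [-0.3, 0.3, 0.0]
finger_gap: 42.4
```

```bash
python3 plan.py 518 108 150 61.5;python3 - <<'E'
from h import *
for n in ("scene",):
  c=Cam(n); u,v=c.px((518,108,70)).astype(int); cv2.imwrite(f"pics/a7{n}.png",cv2.resize(c.im[v-60:v+60,u-80:u+80],None,fx=4,fy=4))
E
```

```text
pos [520.  108.4  63.4] rot [ 1.7995e+02 -5.0000e-02  6.1290e+01] j [  6.   5. 106.   0.  69.  35.] F [-0.3  0.3  0. ] gap 42.4 t 15.85
rows 2 turn/row [0.0004, -0.0005, -0.0018]
[-0.0006, -0.0008, -0.0433]
[-0.0006, -0.0008, -0.0433]
```

View pics/a7scene.png

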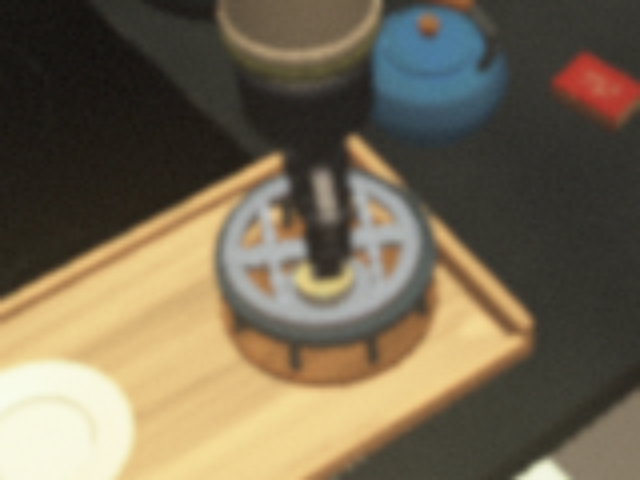

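{"fn": "carry_out", "kwargs": {"increments": [[[0,0,-0.02],[0,0,0],0.5],[[0,0,-0.04],[0,0,0],0.4],[[0,0,-0.04],[0,0,0],0.4],[[0,0,-0.03],[0,0,0],0.4],[[0,0,0],[0,0,0],0.4]]}}

```text
time: 16.4
tool_pos: [519.1, 108.2, 197.5]
tcp_rot: [-179.9, 0.1, 61.3]
ft_force: [1.2, -0.4, 0.3]
finger_gap: 51.4
```

```bash
python3 plan.py 611.5 -53 185 20; python3 tl.py
```

```text
pos [519.1 108.2 197.5] rot [-1.7987e+02  8.0000e-02  6.1280e+01] j [ 6. -2. 99.  0. 84. 35.] F [ 1.2 -0.4  0.3] gap 51.4 t 16.4
rows 6 turn/row [-0.0003, 0.0004, 0.1201]
[-0.0162, 0.0264, 0.0021]
[-0.0129, 0.0282, 0.0021]
[-0.0094, 0.0295, 0.0021]
[-0.0058, 0.0304, 0.0021]
[-0.0021, 0.0309, 0.0021]
[0.0016, 0.0309, 0.0021]
top [165   6 182] [162   7 182]
top 60 [519.9 108.8] 28.2 0.33 15 26
scene [ 23 100 188] [ 24 105 222]
scene 127 [521.2 106.1] 33.2 0.53 28 37
```

{"fn": "carry_out", "kwargs": {"increments": [[[-0.016,0.026,0],[0,0,0.12],0.4],[[-0.013,0.028,0],[0,0,0.12],0.4],[[-0.009,0.03,0],[0,0,0.12],0.4],[[-0.006,0.03,0],[0,0,0.12],0.4],[[-0.002,0.03,0],[0,0,0.12],0.4],[[0,0.026,0],[0,0,0.12],0.4],[[0,0,0],[0,0,0],0.4],[[0,0,0],[0,0,0],0.4]]}}

```text
time: 17.3
tool_pos: [599.0, -53.2, 175.1]
tcp_rot: [-179.3, 1.7, 18.6]
ft_force: [0.2, 0.6, -0.3]
finger_gap: 51.4
```

```bash
python3 plan.py 611.5 -53 160 20
python3 - <<'E'
from h import *
for n in ("scene","top"):
  c=Cam(n); u,v=c.px((580,20,70)).astype(int); cv2.imwrite(f"pics/a8{n}.png",cv2.resize(c.im[v-75:v+75,u-95:u+95],None,fx=4,fy=4))
E
python3 grate.py | grep XX
python3 - <<'E'
from m import *
for n in("top","scene"):
    c=Cam(n); hsv=cv2.cvtColor(c.im,cv2.COLOR_BGR2HSV).astype(int); H,S,V=hsv[...,0],hsv[...,1],hsv[...,2]
    for dx,dy in((-57,0),(0,57),(0,-57)):
        u,v=c.px((518+dx,108+dy,66)); m=comp((S<60)&(V>125),u,v); 
        try: print(n,m.sum(),circ(c,m,66))
        except Exception as e: print(e)
E
```

```text
pos [599.  -53.2 175.1] rot [-179.3     1.68   18.56] j [-10.  11.  87.  -0.  84.  62.] F [ 0.2  0.6 -0.3] gap 51.4 t 17.3
rows 1 turn/row [-0.0126, 0.0292, -0.0254]
[0.0124, 0.0039, 0.0147]
top 1769 (array([533., 289.]), np.float64(101.0), np.float64(0.34), 135, 136)
top 1769 (array([533., 289.]), np.float64(101.0), np.float64(0.34), 135, 136)
top 36 (array([548.6, -21. ]), np.float64(110.6), np.float64(0.53), 36, 47)
scene 1019 (array([520.9, 107.2]), np.float64(119.6), np.float64(0.49), 119, 126)
scene 1019 (array([520.9, 107.2]), np.float64(119.6), np.float64(0.49), 119, 126)
scene 1019 (array([520.9, 107.2]), np.float64(119.6), np.float64(0.49), 119, 126)
```

View pics/a8scene.png

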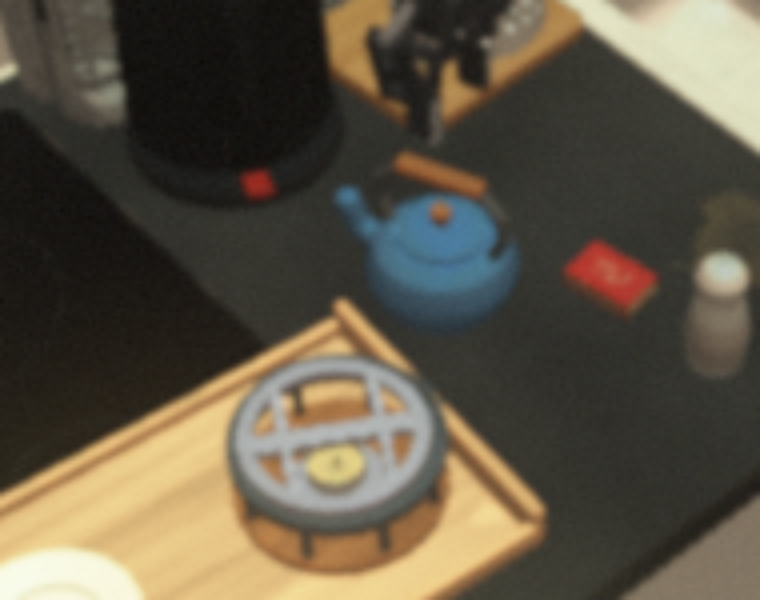

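View pics/a8top.png

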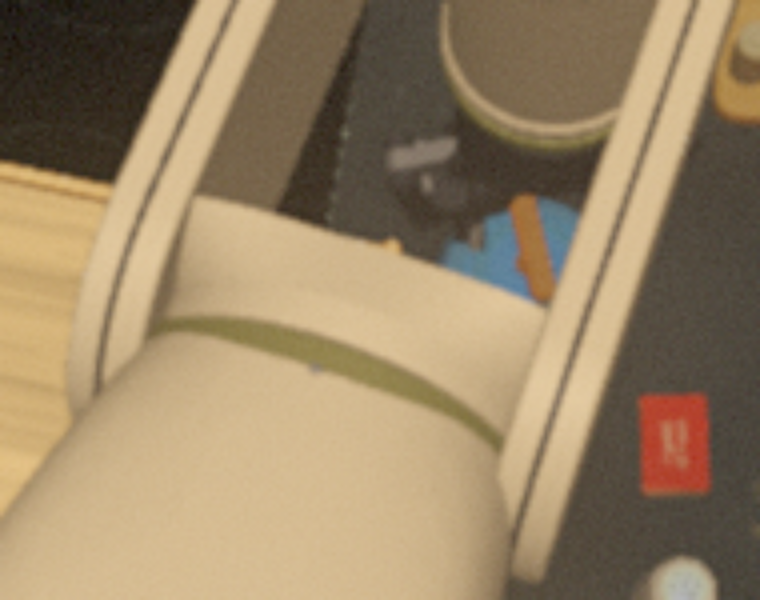

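{"fn": "carry_out", "kwargs": {"increments": [[[0.01,0.003,0],[-0.012,0.028,-0.02],0.4],[[0,0,0],[0,0,0],0.4],[[0,0,0],[0,0,0],0.4]]}}

```text
time: 17.95
tool_pos: [610.5, -50.7, 178.3]
tcp_rot: [179.9, -0.2, 19.9]
ft_force: [0.1, -0.3, -1.1]
finger_gap: 51.2
```

```bash
python3 plan.py 611.5 -53 140 20
python3 - <<'E'
from m import *
for n in("top","scene"):
    c=Cam(n); c.im=cv2.imread(f"pics/{n}0.png"); hsv=cv2.cvtColor(c.im,cv2.COLOR_BGR2HSV).astype(int); H,S,V=hsv[...,0],hsv[...,1],hsv[...,2]
    u,v=c.px((610,-54,120)); m=comp((abs(H-15)<6)&(S>110)&(V>90),u,v)
    ys,xs=np.nonzero(m); P=np.array([c.pt(a,b,119)[:2] for a,b in zip(xs,ys)])
    vx,vy,x0,y0=cv2.fitLine(P.astype(np.float32),cv2.DIST_HUBER,0,.01,.01).ravel(); t=(P-[x0,y0])@[vx,vy]
    print(n,len(P),np.degrees(np.arctan2(vy,vx)),x0,y0,t.min(),t.max(), np.array([x0,y0])+np.array([vx,vy])*(t.min()+t.max())/2)
    cv2.imwrite(f"pics/m{n}.png",cv2.resize(m[150:220,270:350]*255,None,fx=6,fy=6,interpolation=cv2.INTER_NEAREST))
E
```

```text
pos [610.5 -50.7 178.3] rot [179.87  -0.19  19.92] j [-10.  11.  87.  -0.  82.  61.] F [ 0.1 -0.3 -1.1] gap 51.2 t 17.95
rows 1 turn/row [0.0022, -0.0034, -0.0014]
[0.0001, 0.0025, 0.0383]
top 179 20.023752 611.82135 -52.600307 -32.066234731207004 31.403216264436885 [611.50988035 -52.71381944]
scene 129 21.896244 608.9933 -52.816654 -32.61132481886064 32.48456040949787 [608.93447627 -52.84029114]
```

View pics/mtop.png

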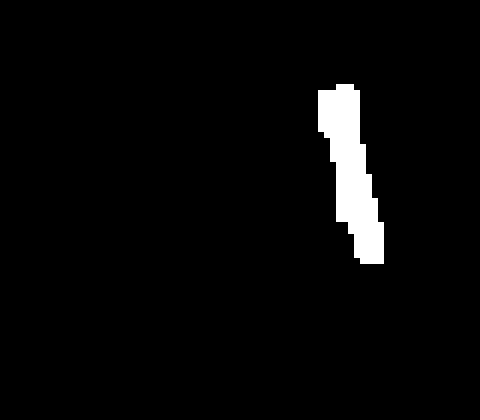

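{"fn": "carry_out", "kwargs": {"increments": [[[0,0.001,0.015],[0,0,0],0.4],[[0,0,0.02],[0,0,0],0.4],[[0,0,0.01],[0,0,0],0.4],[[0,0,0],[0,0,0],0.4],[[0,0,0],[0,0,0],0.4]]}}

```text
time: 18.55
tool_pos: [610.1, -52.0, 129.2]
tcp_rot: [179.9, -0.1, 19.9]
ft_force: [0.2, -0.2, 0.8]
finger_gap: 51.2
```

```bash
python3 plan.py 611 -52.7 97 20
```

```text
pos [610.1 -52.  129.2] rot [ 1.7993e+02 -7.0000e-02  1.9860e+01] j [-10.  13.  90.  -0.  77.  60.] F [ 0.2 -0.2  0.8] gap 51.2 t 18.55
rows 1 turn/row [0.0013, -0.0013, -0.0024]
[0.0006, 0.0009, 0.0322]
```

{"fn": "carry_out", "kwargs": {"increments": [[[0.001,0.001,0.01],[0,0,0],0.4],[[0,0,0.01],[0,0,0],0.4],[[0,0,0.006],[0,0,0],0.4],[[0,0,0],[0,0,0],0.4],[[0,0,0],[0,0,0],0.4]]}}

```text
time: 19.05
tool_pos: [612.3, -52.9, 102.1]
tcp_rot: [179.9, -0.2, 19.9]
ft_force: [0.4, -0.3, 0.3]
finger_gap: 51.3
```

```bash
python3 plan.py 611 -52.7 97 20
python3 - <<'E'
from h import *
for n in ("scene",):
  c=Cam(n); u,v=c.px((610,-50,100)).astype(int); cv2.imwrite(f"pics/a9{n}.png",cv2.resize(c.im[v-50:v+50,u-65:u+65],None,fx=6,fy=6))
E
```

```text
pos [612.3 -52.9 102.1] rot [ 1.7988e+02 -1.6000e-01  1.9860e+01] j [-10.  15.  91.  -0.  74.  60.] F [ 0.4 -0.3  0.3] gap 51.3 t 19.05
rows 1 turn/row [0.0021, -0.0027, -0.0025]
[-0.0012, -0.0006, 0.0051]
```

View pics/a9scene.png

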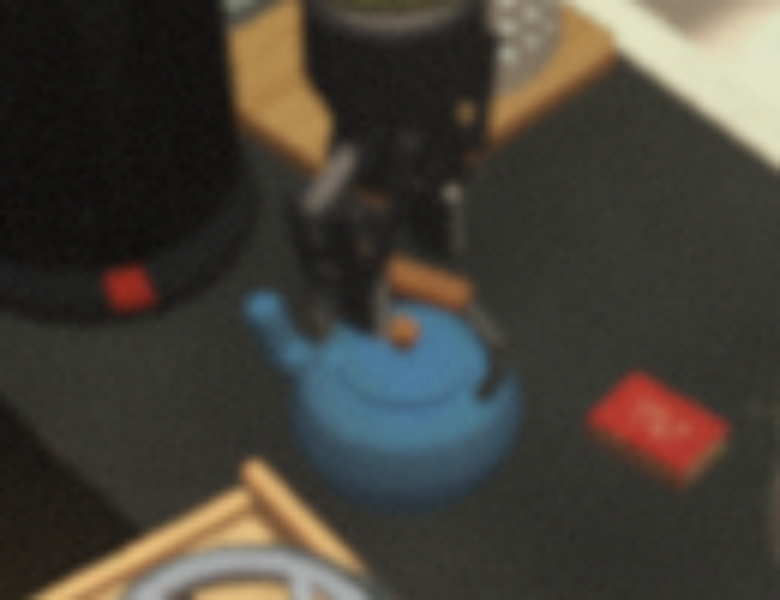

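{"fn": "carry_out", "kwargs": {"increments": [[[-0.001,0,0.004],[0.002,-0.003,0],0.4],[[0,0,0],[0,0,0],0.6],[[0,0,0],[0,0,0],0.8],[[0,0,0],[0,0,0],1.0],[[0,0,0],[0,0,0],1.0],[[0,0,0],[0,0,0],1.0]], "newtons": 80}}

```text
time: 19.7
tool_pos: [611.9, -53.0, 98.9]
tcp_rot: [180.0, -0.1, 19.9]
ft_force: [-0.3, 0.2, -0.1]
finger_gap: 12.1
```

```bash
python3 plan.py 611 -52.7 97 20
```

```text
pos [611.9 -53.   98.9] rot [ 1.7998e+02 -5.0000e-02  1.9870e+01] j [-10.  15.  91.   0.  74.  60.] F [-0.3  0.2 -0.1] gap 12.1 t 19.7
rows 1 turn/row [0.0003, -0.001, -0.0023]
[-0.0007, -0.0006, 0.0019]
```

{"fn": "carry_out", "kwargs": {"increments": [[[0,0,-0.003],[0,0,0],1.0],[[0,0,-0.006],[0,0,0],1.0],[[0,0,-0.01],[0,0,0],1.0],[[0,0,-0.015],[0,0,0],1.0],[[0,0,-0.02],[0,0,0],1.0],[[0,0,-0.02],[0,0,0],1.0],[[0,0,-0.02],[0,0,0],1.0],[[0,0,-0.01],[0,0,0],1.0],[[0,0,-0.005],[0,0,0],1.0],[[0,0,0],[0,0,0],1.0]]}}

```text
time: 20.7
tool_pos: [610.5, -53.1, 216.3]
tcp_rot: [-180.0, 0.1, 19.9]
ft_force: [0.5, -0.2, -5.0]
finger_gap: 11.9
```

```bash
python3 plan.py 519.7 108 200 20 10
python3 - <<'E'
from h import *
for n in ("scene",):
  c=Cam(n); u,v=c.px((610,-50,180)).astype(int); cv2.imwrite(f"pics/a10{n}.png",cv2.resize(c.im[v-30:v+70,u-65:u+65],None,fx=6,fy=6))
E
```

```text
pos [610.5 -53.1 216.3] rot [-1.7999e+02  5.0000e-02  1.9860e+01] j [-10.  10.  84.  -0.  86.  60.] F [ 0.5 -0.2 -5. ] gap 11.9 t 20.7
rows 10 turn/row [-0.0, 0.0001, -0.0003]
[-0.0031, -0.0182, 0.0016]
[-0.0031, -0.0182, 0.0016]
[-0.0031, -0.0182, 0.0016]
[-0.0031, -0.0182, 0.0016]
[-0.003, -0.0182, 0.0016]
[-0.003, -0.0182, 0.0016]
[-0.003, -0.0182, 0.0016]
[-0.003, -0.0182, 0.0016]
[-0.003, -0.0182, 0.0016]
[-0.003, -0.0182, 0.0016]
```

View pics/a10scene.png

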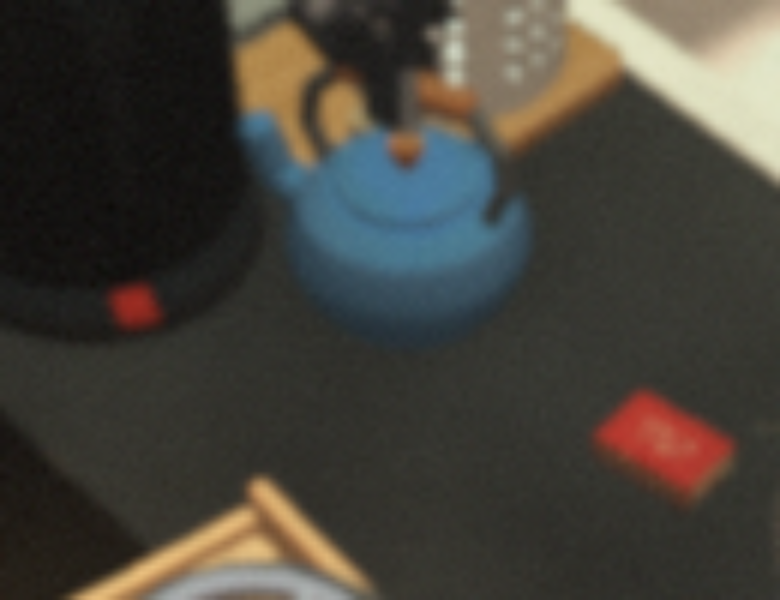

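Pot held upright. Carry it smoothly.

{"fn": "carry_out", "kwargs": {"increments": [[[-0.001,-0.005,0],[0,0,0],1.0],[[-0.002,-0.01,0],[0,0,0],1.0],[[-0.003,-0.015,0],[0,0,0],1.0],[[-0.003,-0.018,0],[0,0,0],1.0],[[-0.003,-0.018,0],[0,0,0],1.0],[[-0.003,-0.018,0],[0,0,0],1.0],[[-0.003,-0.018,0],[0,0,0],1.0],[[-0.003,-0.018,0],[0,0,0],1.0],[[-0.002,-0.015,0],[0,0,0],1.0],[[-0.002,-0.01,0],[0,0,0],1.0],[[-0.001,-0.005,0],[0,0,0],1.0],[[0,0,0],[0,0,0],1.0]]}}

```text
time: 21.95
tool_pos: [523.3, 94.5, 211.8]
tcp_rot: [-179.7, 0.4, 20.1]
ft_force: [0.1, 0.3, -5.4]
finger_gap: 12.3
```

```bash
python3 plan.py 519.7 108 195 20
```

```text
pos [523.3  94.5 211.8] rot [-179.69    0.44   20.13] j [ 5. -2. 97.  0. 85. 74.] F [ 0.1  0.3 -5.4] gap 12.3 t 21.95
rows 1 turn/row [-0.0055, 0.0076, 0.0022]
[0.0014, -0.0138, 0.0169]
```

{"fn": "carry_out", "kwargs": {"increments": [[[0.001,-0.006,0.004],[-0.003,0.004,0.001],1.0],[[0,-0.006,0.006],[-0.002,0.003,0],1.0],[[0,-0.001,0.006],[0,0,0],1.0],[[0,0,0.003],[0,0,0],1.0],[[0,0,0],[0,0,0],1.0],[[0,0,0],[0,0,0],1.0]]}}

```text
time: 22.55
tool_pos: [519.9, 106.3, 190.1]
tcp_rot: [180.0, 0.1, 19.9]
ft_force: [0.4, 0.6, -5.3]
finger_gap: 11.9
```

```bash
python3 plan.py 519.7 108 175 20
python3 - <<'E'
from h import *
for n in ("scene","top"):
  c=Cam(n); u,v=c.px((520,108,120)).astype(int); cv2.imwrite(f"pics/a11{n}.png",cv2.resize(c.im[v-50:v+60,u-70:u+70],None,fx=5,fy=5))
E
```

```text
pos [519.9 106.3 190.1] rot [1.7997e+02 9.0000e-02 1.9930e+01] j [ 6. -2. 99. -0. 83. 76.] F [ 0.4  0.6 -5.3] gap 11.9 t 22.55
rows 1 turn/row [0.0006, 0.0015, -0.0012]
[0.0004, -0.0017, 0.0151]
```

View pics/a11scene.png

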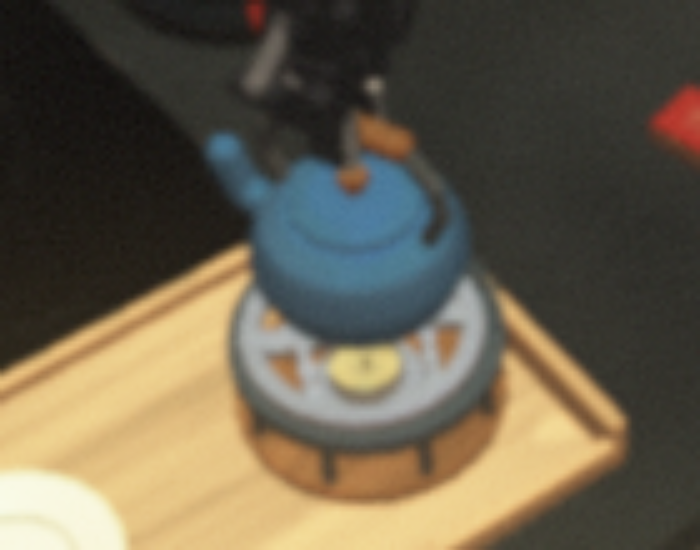

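View pics/a11top.png

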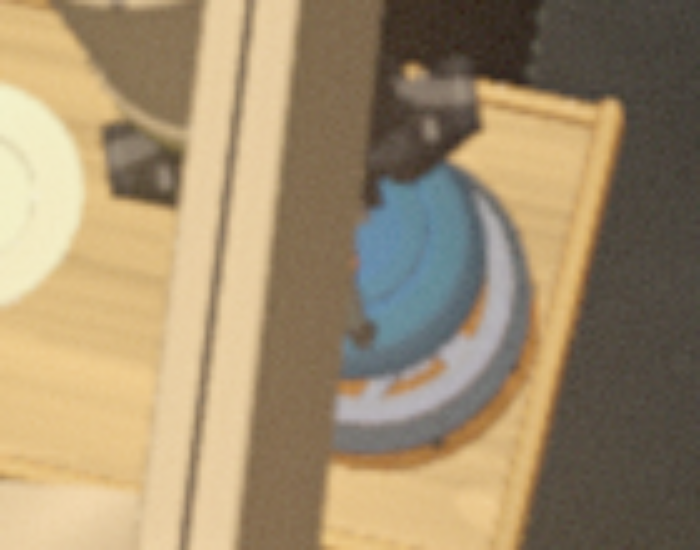

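{"fn": "carry_out", "kwargs": {"increments": [[[0,-0.0015,0.004],[0,0,0],1.0],[[0,0,0.006],[0,0,0],1.0],[[0,0,0.004],[0,0,0],1.0],[[0,0,0],[0,0,0],1.0],[[0,0,0],[0,0,0],1.0]]}}

```text
time: 23.15
tool_pos: [519.8, 107.6, 175.4]
tcp_rot: [180.0, 0.0, 19.9]
ft_force: [-0.2, 0.2, -5.3]
finger_gap: 12.2
```

```bash
python3 plan.py 519.7 108 166 20
```

```text
pos [519.8 107.6 175.4] rot [1.7995e+02 2.0000e-02 1.9900e+01] j [  6.  -1. 100.  -0.  81.  76.] F [-0.2  0.2 -5.3] gap 12.2 t 23.15
rows 1 turn/row [0.0008, 0.0004, -0.0017]
[0.0001, -0.0004, 0.0094]
```

{"fn": "carry_out", "kwargs": {"increments": [[[0,0,0.004],[0,0,0],1.0],[[0,0,0.003],[0,0,0],1.0],[[0,0,0],[0,0,0],1.0]]}}

```text
time: 23.45
tool_pos: [519.9, 107.6, 168.0]
tcp_rot: [179.9, 0.0, 19.9]
ft_force: [-0.0, 0.4, -5.0]
finger_gap: 12.4
```

```bash
python3 plan.py 519.7 108 166 20
```

```text
pos [519.9 107.6 168. ] rot [1.7995e+02 1.0000e-02 1.9900e+01] j [  6.  -1. 101.  -0.  80.  76.] F [-0.   0.4 -5. ] gap 12.4 t 23.45
rows 1 turn/row [0.0009, 0.0002, -0.0017]
[-0.0, -0.0005, 0.002]
```

{"fn": "carry_out", "kwargs": {"increments": [[[0,0,0.0015],[0,0,0],1.0],[[0,0,0.001],[0,0,0],1.0]]}}

```text
time: 23.65
tool_pos: [520.2, 107.7, 165.8]
tcp_rot: [179.9, -0.0, 19.9]
ft_force: [-1.5, 1.2, -0.4]
finger_gap: 12.5
```

```bash
python3 plan.py 519.7 108 166 20
```

```text
pos [520.2 107.7 165.8] rot [ 1.7995e+02 -4.0000e-02  1.9910e+01] j [  6.  -1. 101.  -0.  80.  76.] F [-1.5  1.2 -0.4] gap 12.5 t 23.65
rows 1 turn/row [0.0009, -0.0008, -0.0016]
[-0.0004, -0.0004, -0.0002]
```

{"fn": "carry_out", "kwargs": {"increments": [[[0,0,0],[0,0,0],0.9],[[0,0,0],[0,0,0],0.7],[[0,0,0],[0,0,0],0.5],[[0,0,0],[0,0,0],0.4],[[0,0,-0.01],[0,0,0],0.4],[[0,0,-0.03],[0,0,0],0.4],[[0,0,-0.03],[0,0,0],0.3],[[0,0,-0.02],[0,0,0],0.1],[[0,0,0],[0,0,0],0]]}}

```text
time: 24.55
tool_pos: [521.8, 107.8, 265.3]
tcp_rot: [179.8, -0.4, 19.9]
ft_force: [-0.8, 1.0, -0.1]
finger_gap: 84.9
```

```bash
python3 plan.py 427 -255.6 200 20
python3 - <<'E'
from h import *
for n in ("scene","top"):
  c=Cam(n); u,v=c.px((520,108,120)).astype(int); cv2.imwrite(f"pics/a12{n}.png",cv2.resize(c.im[v-50:v+60,u-70:u+70],None,fx=5,fy=5))
E
```

```text
pos [521.8 107.8 265.3] rot [179.84  -0.44  19.9 ] j [ 6. -4. 94. -0. 90. 76.] F [-0.8  1.  -0.1] gap 84.9 t 24.55
rows 9 turn/row [0.0003, -0.0009, -0.0002]
[-0.0237, 0.0344, 0.0072]
[-0.0237, 0.0344, 0.0072]
[-0.0237, 0.0344, 0.0072]
[-0.0237, 0.0344, 0.0072]
[-0.0237, 0.0344, 0.0072]
[-0.0237, 0.0344, 0.0072]
[-0.0237, 0.0344, 0.0072]
[-0.0237, 0.0344, 0.0072]
[-0.0237, 0.0343, 0.0072]
```

View pics/a12scene.png

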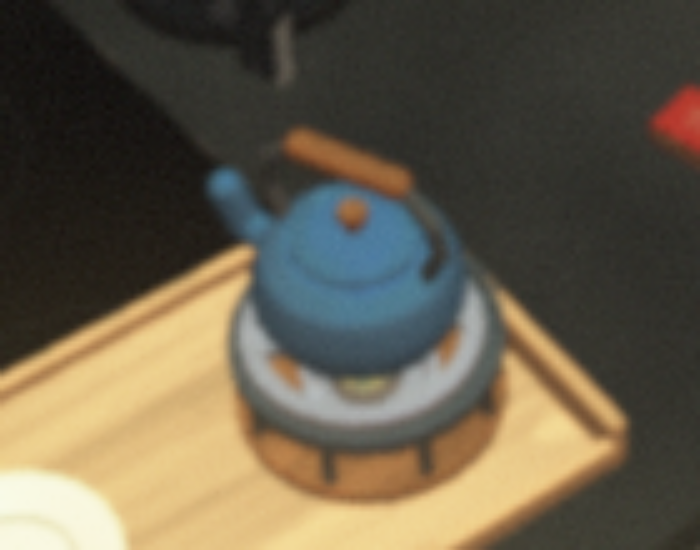

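```bash
python3 plan.py 430 -252 190 75 11
```

```text
pos [520.6 107.7 261.8] rot [179.9  -0.2  19.9] j [ 6. -4. 94. -0. 90. 76.] F [-0.4 -0.1 -0.4] gap 85.3 t 24.65
rows 11 turn/row [0.0003, -0.0002, -0.0874]
[-0.0189, 0.0279, 0.0065]
[-0.0213, 0.0262, 0.0065]
[-0.0235, 0.0242, 0.0065]
[-0.0255, 0.0221, 0.0065]
[-0.0273, 0.0198, 0.0065]
[-0.0289, 0.0173, 0.0065]
[-0.0303, 0.0147, 0.0065]
[-0.0315, 0.012, 0.0065]
[-0.0324, 0.0092, 0.0065]
[-0.0331, 0.0064, 0.0065]
[-0.0335, 0.0035, 0.0065]
```

{"fn": "carry_out", "kwargs": {"increments": [[[-0.019,0.028,0],[0,0,-0.087],0],[[-0.021,0.026,0],[0,0,-0.087],0],[[-0.024,0.024,0],[0,0,-0.087],0],[[-0.026,0.022,0.005],[0,0,-0.087],0],[[-0.027,0.02,0.01],[0,0,-0.087],0],[[-0.029,0.017,0.01],[0,0,-0.087],0],[[-0.03,0.015,0.01],[0,0,-0.087],0],[[-0.031,0.012,0.01],[0,0,-0.087],0],[[-0.03,0.009,0.01],[0,0,-0.087],0],[[-0.02,0.006,0.01],[0,0,-0.087],0],[[-0.01,0.002,0],[0,0,-0.087],0],[[0,0,0],[0,0,0],0]]}}

```text
time: 25.85
tool_pos: [433.6, -223.2, 175.1]
tcp_rot: [-178.8, -0.3, 77.1]
ft_force: [-0.1, -0.3, -0.8]
finger_gap: 85.4
```

```bash
python3 plan.py 427 -255.6 110 75
python3 - <<'E'
from m import *
for n in("top","scene"):
    c=Cam(n); hsv=cv2.cvtColor(c.im,cv2.COLOR_BGR2HSV).astype(int); H,S,V=hsv[...,0],hsv[...,1],hsv[...,2]
    u,v=c.px((612-185+520-520,-250,60)); 
    m=comp((abs(H-104)<10)&(S>90)&(V>60),*c.px((500,108,140)));print(n,"pot",circ(c,m,125))
    u,v=c.px((522,107,186)); m=comp((abs(H-15)<6)&(S>110)&(V>90),u,v); ys,xs=np.nonzero(m)
    P=np.array([c.pt(a,b,185)[:2] for a,b in zip(xs,ys)]).astype(np.float32); print(n,"bar",len(P),P.mean(0),cv2.minAreaRect(P))
E
```

```text
pos [ 433.6 -223.2  175.1] rot [-178.77   -0.25   77.09] j [-33.  -7. 106.  -0.  83. -20.] F [-0.1 -0.3 -0.8] gap 85.4 t 25.85
rows 2 turn/row [-0.0107, -0.002, 0.0183]
[-0.0167, 0.0011, 0.0325]
[-0.0166, 0.0011, 0.0325]
top pot (array([251.7,  59.4]), np.float64(517.4), np.float64(0.0), 1, 1)
top bar 219 [521.18884  106.994194] ((521.0046997070312, 106.34593963623047), (63.23672103881836, 14.330035209655762), 22.179279327392578)
scene pot (array([514.3, 112.5]), np.float64(82.4), np.float64(1.64), 71, 132)
scene bar 154 [519.068   107.40665] ((518.7215576171875, 107.59989929199219), (64.11349487304688, 17.618255615234375), 20.306371688842773)
```

{"fn": "carry_out", "kwargs": {"increments": [[[-0.012,0.001,0.015],[-0.01,-0.002,0.018],0],[[-0.012,0.001,0.02],[-0.01,-0.002,0.018],0],[[-0.006,0,0.015],[0,0,0],0],[[0,0,0],[0,0,0],0],[[0,0,0],[0,0,0],0]]}}

```text
time: 26.45
tool_pos: [430.1, -247.5, 124.6]
tcp_rot: [179.9, -0.1, 74.4]
ft_force: [0.5, 0.6, 0.8]
finger_gap: 85.1
```

```bash
python3 plan.py 427 -255.6 90 75
```

```text
pos [ 430.1 -247.5  124.6] rot [ 1.7994e+02 -8.0000e-02  7.4440e+01] j [-36.  -4. 109.   0.  76. -20.] F [0.5 0.6 0.8] gap 85.1 t 26.45
rows 1 turn/row [0.001, -0.0014, -0.0099]
[-0.0087, -0.0008, 0.0346]
```

{"fn": "carry_out", "kwargs": {"increments": [[[-0.007,-0.001,0.01],[0,0,-0.008],0],[[-0.002,0,0.015],[0,0,0],0],[[0,0,0.01],[0,0,0],0],[[0,0,0],[0,0,0],0],[[0,0,0],[0,0,0],0]]}}

```text
time: 26.95
tool_pos: [428.0, -255.5, 88.5]
tcp_rot: [179.8, -0.1, 75.0]
ft_force: [0.4, -0.7, 1.2]
finger_gap: 85.5
```

```bash
python3 plan.py 427 -255.6 60 75
```

```text
pos [ 428.  -255.5   88.5] rot [ 1.7981e+02 -5.0000e-02  7.4960e+01] j [-37.  -2. 110.   0.  71. -22.] F [ 0.4 -0.7  1.2] gap 85.5 t 26.95
rows 1 turn/row [0.0034, -0.0009, -0.0006]
[-0.0004, -0.0011, 0.0285]
```

{"fn": "carry_out", "kwargs": {"increments": [[[0,-0.001,0.015],[0.003,0,0],0],[[0,0,0.015],[0,0,0],0],[[0,0,0.015],[0,0,0],0],[[0,0,0.01],[0,0,0],0],[[0,0,0],[0,0,0],0],[[0,0,0],[0,0,0],0]]}}

```text
time: 27.55
tool_pos: [427.4, -255.3, 29.7]
tcp_rot: [179.9, -0.0, 75.0]
ft_force: [0.4, 0.3, 0.2]
finger_gap: 85.2
```

```bash
python3 plan.py 427 -255.6 27 75
```

```text
pos [ 427.4 -255.3   29.7] rot [ 1.7995e+02 -3.0000e-02  7.4950e+01] j [-37.   3. 112.   0.  65. -22.] F [0.4 0.3 0.2] gap 85.2 t 27.55
rows 1 turn/row [0.0009, -0.0005, -0.0008]
[-0.0004, -0.0003, 0.0027]
```

{"fn": "carry_out", "kwargs": {"increments": [[[0,0,0],[0,0,0],0.2],[[0,0,0],[0,0,0],0.4],[[0,0,0],[0,0,0],0.4],[[0,0,0],[0,0,0],0.4],[[0,0,0],[0,0,0],0.4]], "newtons": 35}}

```text
time: 28.05
tool_pos: [428.8, -256.4, 32.3]
tcp_rot: [179.8, 0.1, 75.0]
ft_force: [-0.0, 0.3, -0.7]
finger_gap: 60.2
```

{"fn": "carry_out", "kwargs": {"increments": [[[0,0,-0.006],[0,0,0],0.4],[[0,0,-0.015],[0,0,0],0.4],[[0,0,-0.025],[0,0,0],0.4],[[0,0,-0.035],[0,0,0],0.4],[[0,0,-0.035],[0,0,0],0.4],[[0,0,-0.02],[0,0,0],0.4],[[0,0,-0.01],[0,0,0],0.4],[[0,0,0],[0,0,0],0.4]]}}

```text
time: 28.85
tool_pos: [427.1, -255.1, 185.0]
tcp_rot: [179.9, 0.0, 75.0]
ft_force: [-0.8, 0.2, -1.8]
finger_gap: 60.1
```

```bash
python3 plan.py 470 0 170 75;python3 - <<'E'
from h import *
for n in ("scene","top"):
  c=Cam(n); u,v=c.px((427,-255,150)).astype(int);  cv2.imwrite(f"pics/a13{n}.png",cv2.resize(c.im[max(0,v-60):v+60,u-80:u+80],None,fx=4,fy=4))
E
```

```text
pos [ 427.1 -255.1  185. ] rot [179.85   0.    74.96] j [-37.  -7. 105.   0.  82. -22.] F [-0.8  0.2 -1.8] gap 60.1 t 28.85
rows 6 turn/row [0.0004, 0.0, -0.0001]
[0.0429, -0.0041, 0.0025]
[0.0429, -0.0041, 0.0025]
[0.0429, -0.0041, 0.0025]
[0.0429, -0.0041, 0.0025]
[0.0429, -0.0041, 0.0025]
[0.0429, -0.0041, 0.0025]
```

View pics/a13scene.png

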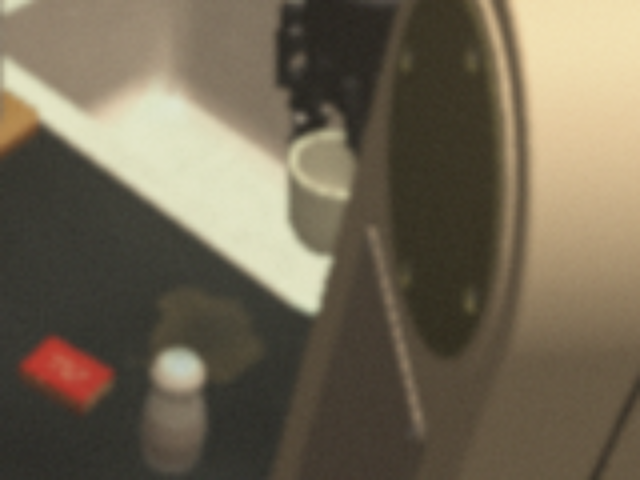

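View pics/a13top.png

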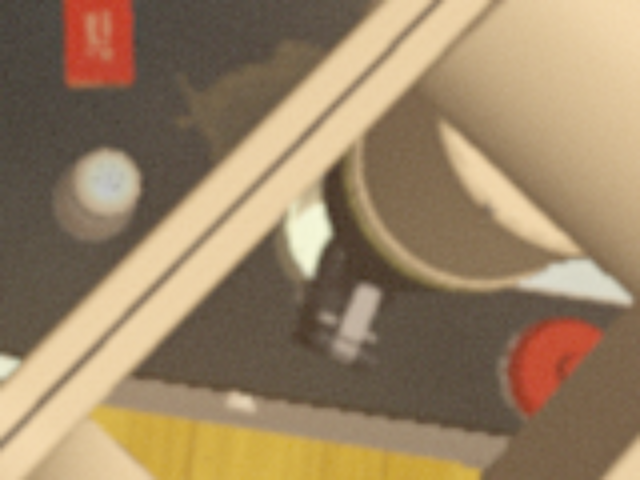

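{"fn": "carry_out", "kwargs": {"increments": [[[0.01,0,-0.02],[0,0,0],0.4],[[0.025,-0.002,-0.03],[0,0,0],0.4],[[0.04,-0.003,-0.03],[0,0,0],0.4],[[0.042,-0.003,-0.01],[0,0,0],0.4],[[0.042,-0.003,0],[0,0,0],0.4],[[0.042,-0.003,0],[0,0,0],0.4],[[0.042,-0.003,0],[0,0,0],0.4],[[0.042,-0.003,0],[0,0,0],0.4],[[0.042,-0.003,0],[0,0,0],0.4],[[0.042,-0.003,0],[0,0,0],0.4],[[0.042,-0.003,0],[0,0,0],0.4],[[0.042,-0.003,0],[0,0,0],0.4]]}}

```text
time: 30.15
tool_pos: [507.2, 205.1, 252.8]
tcp_rot: [-177.9, 0.1, 74.4]
ft_force: [1.0, 0.9, -0.6]
finger_gap: 60.3
```

```bash
python3 plan.py 542.5 304 240 75
```

```text
pos [507.2 205.1 252.8] rot [-1.7794e+02  8.0000e-02  7.4360e+01] j [16.  0. 90.  1. 91. 32.] F [ 1.   0.9 -0.6] gap 60.3 t 30.15
rows 3 turn/row [-0.012, 0.0004, -0.0037]
[0.0349, 0.0026, 0.0041]
[0.0349, 0.0027, 0.0042]
[0.0349, 0.0027, 0.0042]
```

{"fn": "carry_out", "kwargs": {"increments": [[[0.033,0.002,0],[-0.012,0,-0.004],0.4],[[0.03,0.002,0.01],[-0.012,0,-0.004],0.4],[[0.015,0.001,0.02],[-0.006,0,0],0.4],[[0.004,0,0.02],[0,0,0],0.4],[[0,0,0],[0,0,0],0.4],[[0,0,0],[0,0,0],0.4]]}}

```text
time: 30.75
tool_pos: [527.6, 290.9, 186.5]
tcp_rot: [-178.8, 0.7, 75.3]
ft_force: [-0.5, 0.7, -0.7]
finger_gap: 60.5
```

```bash
python3 plan.py 542.4 303.5 120 75
```

```text
pos [527.6 290.9 186.5] rot [-178.78    0.69   75.28] j [24. 11. 87.  0. 84. 39.] F [-0.5  0.7 -0.7] gap 60.5 t 30.75
rows 2 turn/row [-0.0106, 0.006, 0.0024]
[0.0084, 0.0063, 0.033]
[0.0082, 0.0059, 0.0332]
```

{"fn": "carry_out", "kwargs": {"increments": [[[0.007,0.005,0.02],[-0.01,0.006,0.002],0.4],[[0.007,0.005,0.02],[-0.01,0.006,0.002],0.4],[[0,0,0.015],[0,0,0],0.4],[[0,0,0],[0,0,0],0.4],[[0,0,0],[0,0,0],0.4]]}}

```text
time: 31.25
tool_pos: [541.5, 299.2, 132.3]
tcp_rot: [180.0, -0.0, 74.9]
ft_force: [-0.1, -1.1, -1.7]
finger_gap: 60.1
```

```bash
python3 plan.py 542.4 303.5 70 75
```

```text
pos [541.5 299.2 132.3] rot [ 1.7998e+02 -2.0000e-02  7.4860e+01] j [24. 14. 88.  0. 78. 39.] F [-0.1 -1.1 -1.7] gap 60.1 t 31.25
rows 2 turn/row [0.0001, -0.0002, -0.0012]
[0.0022, -0.0001, 0.0312]
[0.0022, -0.0001, 0.0312]
```

{"fn": "carry_out", "kwargs": {"increments": [[[0.004,0,0.015],[0,0,0],0.4],[[0,0,0.02],[0,0,0],0.4],[[0,0,0.015],[0,0,0],0.4],[[0,0,0.005],[0,0,0],0.4],[[0,0,0],[0,0,0],0.4],[[0,0,0],[0,0,0],0.4]]}}

```text
time: 31.85
tool_pos: [544.8, 304.0, 78.0]
tcp_rot: [179.8, -0.2, 74.8]
ft_force: [0.0, 0.3, -0.6]
finger_gap: 60.5
```

```bash
python3 plan.py 542.4 303.5 52 75
python3 - <<'E'
from h import *
for n in ("scene","top"):
  c=Cam(n); u,v=c.px((542,304,50)).astype(int);  cv2.imwrite(f"pics/a14{n}.png",cv2.resize(c.im[max(0,v-60):v+60,u-80:u+80],None,fx=4,fy=4))
E
```

```text
pos [544.8 304.   78. ] rot [179.75  -0.23  74.81] j [24. 18. 90.  0. 72. 40.] F [ 0.   0.3 -0.6] gap 60.5 t 31.85
rows 1 turn/row [0.0043, -0.004, -0.0033]
[-0.0013, -0.0023, 0.0259]
```

View pics/a14scene.png

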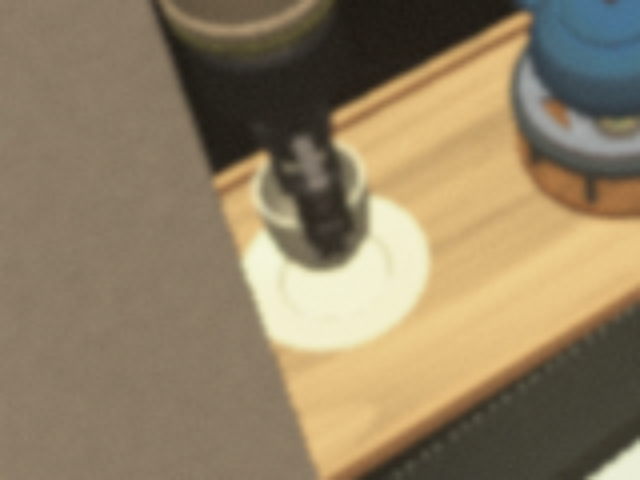

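View pics/a14top.png

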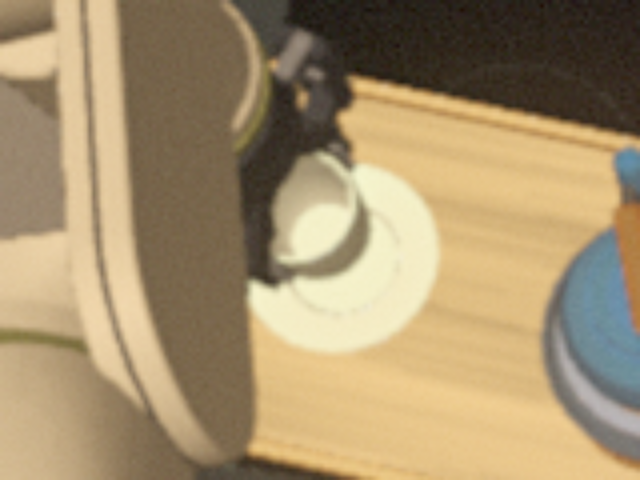

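{"fn": "carry_out", "kwargs": {"increments": [[[-0.001,-0.002,0.008],[0.004,-0.004,0],0.4],[[0,0,0.008],[0,0,0],0.4],[[0,0,0.004],[0,0,0],0.4],[[0,0,0],[0,0,0],0.4],[[0,0,0],[0,0,0],0.4]]}}

```text
time: 32.45
tool_pos: [543.6, 304.1, 58.1]
tcp_rot: [179.9, -0.1, 74.8]
ft_force: [-0.1, -0.2, -1.3]
finger_gap: 60.1
```

```bash
python3 plan.py 542.4 303.5 50 75
```

```text
pos [543.6 304.1  58.1] rot [ 1.7986e+02 -9.0000e-02  7.4810e+01] j [25. 19. 91. -0. 70. 40.] F [-0.1 -0.2 -1.3] gap 60.1 t 32.45
rows 1 turn/row [0.0024, -0.0016, -0.0033]
[-0.001, -0.0011, 0.0081]
```

{"fn": "carry_out", "kwargs": {"increments": [[[-0.001,-0.001,0.003],[0.002,-0.001,0],0.4],[[0,0,0.003],[0,0,0],0.4],[[0,0,0],[0,0,0],0.4]]}}

```text
time: 32.75
tool_pos: [542.5, 303.4, 51.9]
tcp_rot: [180.0, -0.0, 74.8]
ft_force: [-0.5, 0.3, -1.4]
finger_gap: 60.4
```

```bash
python3 plan.py 542.4 303.5 49 75
```

```text
pos [542.5 303.4  51.9] rot [ 1.7997e+02 -5.0000e-02  7.4810e+01] j [24. 19. 91.  0. 70. 40.] F [-0.5  0.3 -1.4] gap 60.4 t 32.75
rows 1 turn/row [0.0005, -0.0008, -0.0033]
[0.0, -0.0001, 0.0029]
```

{"fn": "carry_out", "kwargs": {"increments": [[[0,0,0.0015],[0,0,0],0.4],[[0,0,0.001],[0,0,0],0.4]]}}

```text
time: 32.95
tool_pos: [542.7, 303.5, 49.5]
tcp_rot: [180.0, -0.1, 74.8]
ft_force: [-0.8, 1.4, -0.8]
finger_gap: 60.0
```

```bash
python3 plan.py 542.4 303.5 49 75
```

```text
pos [542.7 303.5  49.5] rot [ 1.7995e+02 -6.0000e-02  7.4810e+01] j [24. 19. 91.  0. 69. 40.] F [-0.8  1.4 -0.8] gap 60.0 t 32.95
rows 1 turn/row [0.0009, -0.0011, -0.0033]
[-0.0001, -0.0003, 0.0005]
```

{"fn": "carry_out", "kwargs": {"increments": [[[0,0,0.001],[0,0,0],0.4],[[0,0,0.001],[0,0,0],0.4]]}}

```text
time: 33.15
tool_pos: [543.0, 304.2, 49.0]
tcp_rot: [179.9, -0.1, 74.8]
ft_force: [-6.2, -0.3, 9.6]
finger_gap: 60.3
```

```bash
python3 plan.py 542.4 303.5 49 75
```

```text
pos [543.  304.2  49. ] rot [ 1.7993e+02 -1.3000e-01  7.4820e+01] j [25. 19. 91.  0. 69. 40.] F [-6.2 -0.3  9.6] gap 60.3 t 33.15
rows 1 turn/row [0.0011, -0.0024, -0.0032]
[-0.0009, -0.0004, 0.0]
```

Contact at 49, as expected. Release and rise.

{"fn": "carry_out", "kwargs": {"increments": [[[0,0,0],[0,0,0],0.3],[[0,0,0],[0,0,0],0.1],[[0,0,0],[0,0,0],0],[[0,0,-0.01],[0,0,0],0],[[0,0,-0.03],[0,0,0],0],[[0,0,-0.04],[0,0,0],0],[[0,0,-0.045],[0,0,0],0],[[0,0,-0.045],[0,0,0],0],[[0,0,-0.03],[0,0,0],0],[[0,0,0],[0,0,0],0]]}}

```text
time: 34.15
tool_pos: [541.7, 303.1, 259.8]
tcp_rot: [179.9, -0.1, 74.8]
ft_force: [0.2, 0.4, 0.3]
finger_gap: 85.7
```

```bash
python3 plan.py 451 -157 200 82.5
python3 - <<'E'
from h import *
for n in ("scene","top"):
  c=Cam(n); u,v=c.px((542,304,50)).astype(int);  cv2.imwrite(f"pics/a15{n}.png",cv2.resize(c.im[max(0,v-60):v+60,u-80:u+80],None,fx=4,fy=4))
E
```

```text
pos [541.7 303.1 259.8] rot [ 1.7995e+02 -1.0000e-01  7.4800e+01] j [24. 10. 80.  0. 90. 40.] F [0.2 0.4 0.3] gap 85.7 t 34.15
rows 11 turn/row [0.0001, -0.0002, -0.0122]
[-0.0425, 0.003, 0.0054]
[-0.0426, 0.0025, 0.0054]
[-0.0426, 0.002, 0.0054]
[-0.0426, 0.0014, 0.0054]
[-0.0426, 0.0009, 0.0054]
[-0.0426, 0.0004, 0.0054]
[-0.0426, -0.0001, 0.0054]
[-0.0426, -0.0006, 0.0054]
[-0.0426, -0.0012, 0.0054]
[-0.0426, -0.0017, 0.0054]
[-0.0426, -0.0022, 0.0054]
```

View pics/a15scene.png

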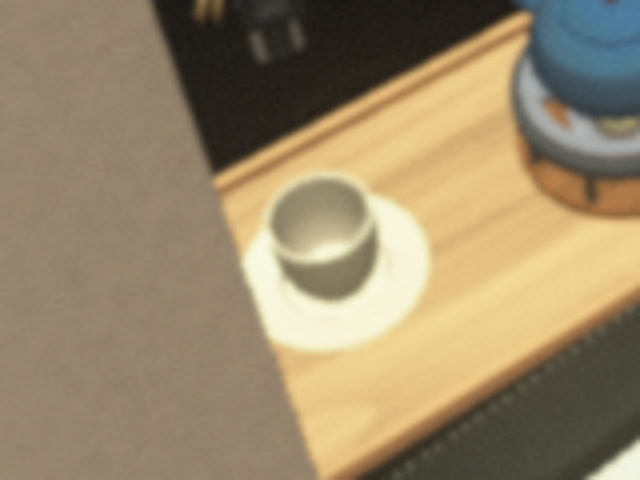

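{"fn": "carry_out", "kwargs": {"increments": [[[-0.02,0.003,0],[0,0,-0.012],0],[[-0.042,0.003,0],[0,0,-0.012],0],[[-0.043,0.002,0],[0,0,-0.012],0],[[-0.043,0.002,0],[0,0,-0.012],0],[[-0.043,0.001,0],[0,0,-0.012],0],[[-0.043,0,0],[0,0,-0.012],0],[[-0.043,0,0],[0,0,-0.012],0],[[-0.043,0,0],[0,0,-0.012],0],[[-0.043,-0.001,0.01],[0,0,-0.012],0],[[-0.043,-0.002,0.02],[0,0,-0.012],0],[[-0.03,-0.002,0.02],[0,0,-0.012],0],[[-0.01,0,0],[0,0,0],0]]}}

```text
time: 35.45
tool_pos: [440.3, -149.9, 182.4]
tcp_rot: [-177.8, 0.3, 83.0]
ft_force: [0.1, 0.9, 0.2]
finger_gap: 85.7
```

```bash
python3 plan.py 451.3 -157.5 160 82.5
```

```text
pos [ 440.3 -149.9  182.4] rot [-177.82    0.29   82.99] j [-24. -10. 108.  -1.  84. -17.] F [0.1 0.9 0.2] gap 85.7 t 35.45
rows 1 turn/row [-0.038, 0.0052, 0.0084]
[-0.0061, 0.0127, 0.0219]
```

{"fn": "carry_out", "kwargs": {"increments": [[[-0.004,0.006,0.01],[-0.03,0.004,0.006],0],[[-0.002,0.005,0.01],[0,0,0],0],[[0,0,0],[0,0,0],0],[[0,0,0],[0,0,0],0]]}}

```text
time: 35.85
tool_pos: [448.0, -156.6, 158.2]
tcp_rot: [-179.1, -0.1, 82.4]
ft_force: [0.2, 0.6, 0.1]
finger_gap: 85.0
```

```bash
python3 plan.py 451.3 -157.5 130 82.5
```

```text
pos [ 448.  -156.6  158.2] rot [-1.7913e+02 -1.0000e-01  8.2440e+01] j [-25.  -9. 109.  -0.  81. -18.] F [0.2 0.6 0.1] gap 85.0 t 35.85
rows 1 turn/row [-0.0152, -0.0018, -0.001]
[-0.0005, 0.0039, 0.0281]
```

{"fn": "carry_out", "kwargs": {"increments": [[[0,0.003,0.015],[-0.014,-0.002,0],0],[[0,0,0.02],[0,0,0],0],[[0,0,0.01],[0,0,0],0],[[0,0,0],[0,0,0],0],[[0,0,0],[0,0,0],0]]}}

```text
time: 36.35
tool_pos: [453.7, -154.3, 115.3]
tcp_rot: [179.9, 0.1, 82.8]
ft_force: [0.7, -0.1, 0.3]
finger_gap: 85.3
```

```bash
python3 plan.py 451.3 -157.5 30 82.5
```

```text
pos [ 453.7 -154.3  115.3] rot [1.7992e+02 5.0000e-02 8.2770e+01] j [-25.  -7. 112.  -0.  75. -18.] F [ 0.7 -0.1  0.3] gap 85.3 t 36.35
rows 2 turn/row [0.0007, 0.0005, 0.0023]
[-0.0017, -0.0011, 0.0426]
[-0.0017, -0.001, 0.0426]
```

{"fn": "carry_out", "kwargs": {"increments": [[[-0.002,-0.002,0.015],[0,0,0.004],0],[[-0.001,0,0.02],[0,0,0],0],[[0,0,0.02],[0,0,0],0],[[0,0,0.015],[0,0,0],0],[[0,0,0.004],[0,0,0],0],[[0,0,0],[0,0,0],0]]}}

```text
time: 36.95
tool_pos: [453.5, -158.6, 40.3]
tcp_rot: [179.6, 0.2, 82.5]
ft_force: [0.6, 0.6, 0.7]
finger_gap: 85.2
```

```bash
python3 plan.py 451.3 -157.5 30 82.5
```

```text
pos [ 453.5 -158.6   40.3] rot [179.58   0.18  82.51] j [-25.  -1. 115.  -0.  65. -18.] F [0.6 0.6 0.7] gap 85.2 t 36.95
rows 1 turn/row [0.0073, 0.0032, 0.0001]
[0.0008, -0.0024, 0.0102]
```

{"fn": "carry_out", "kwargs": {"increments": [[[0.001,-0.002,0.006],[0.006,0.003,0],0],[[0,0,0.003],[0,0,0],0],[[0,0,0],[0,0,0],0.1],[[0,0,0],[0,0,0],0.3],[[0,0,0],[0,0,0],0.5],[[0,0,0],[0,0,0],0.6],[[0,0,0],[0,0,0],0.6],[[0,0,0],[0,0,0],0.6]], "newtons": 45}}

```text
time: 37.75
tool_pos: [453.9, -158.6, 34.1]
tcp_rot: [179.7, 0.1, 82.5]
ft_force: [0.2, 0.4, -0.8]
finger_gap: 37.7
```

```bash
python3 plan.py 451.3 -157.5 30 82.5
```

```text
pos [ 453.9 -158.6   34.1] rot [1.7966e+02 1.0000e-01 8.2510e+01] j [-25.  -0. 115.   0.  65. -18.] F [ 0.2  0.4 -0.8] gap 37.7 t 37.75
rows 1 turn/row [0.0059, 0.0018, 0.0001]
[0.0007, -0.0028, 0.0041]
```

Run:
```python
from h import *
for n in ("scene","top"):
  c=Cam(n); u,v=c.px((451,-157,50)).astype(int);  cv2.imwrite(f"pics/a16{n}.png",cv2.resize(c.im[max(0,v-50):v+50,u-65:u+65],None,fx=6,fy=6))
```

```text
(no output)
```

View pics/a16scene.png

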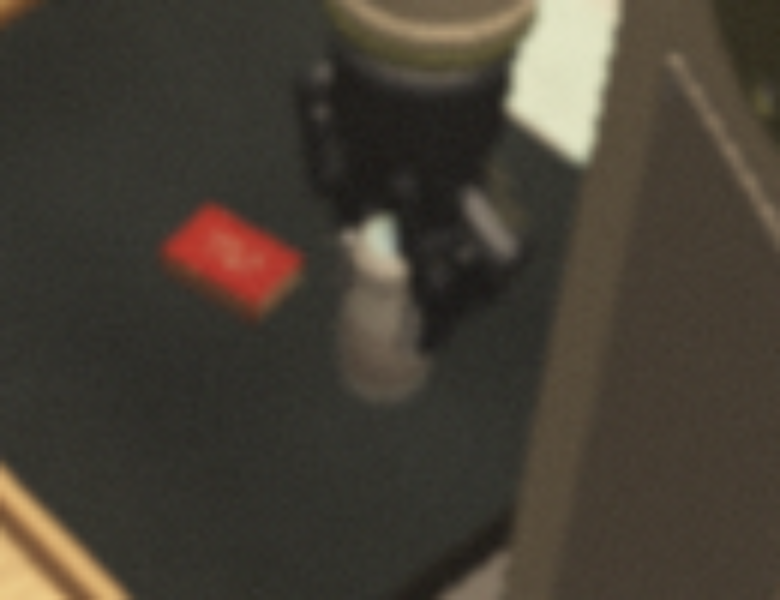

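View pics/a16top.png

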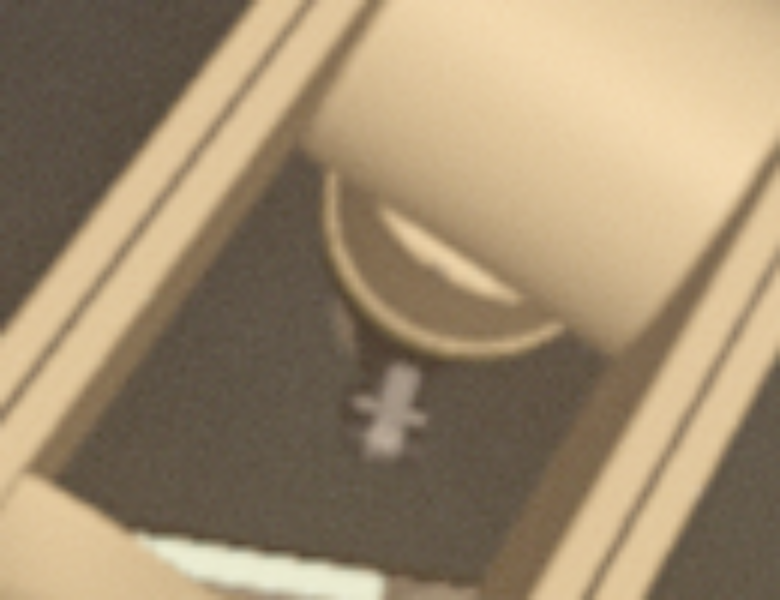

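Run:
```python
from h import *
c=Cam("top"); s=Cam("scene")
for p in ((451.3,-157.5,0),(451.3,-157.5,66),(451.3,-157.5,90)):
    a=c.px(p);b=s.px(p); print(p,"t2",((a-[295,145])*3.1).round(),"a16scene",((b-(s.px((451,-157,50)).astype(int)-[65,50]))*6).round(),"s1",((b-[160,165])*3).round())
c.im=cv2.imread("pics/top0.png");s.im=cv2.imread("pics/scene0.png")
cv2.imwrite("pics/sh1.png",cv2.resize(c.im[245:295,340:395],None,fx=10,fy=10,interpolation=cv2.INTER_CUBIC))
cv2.imwrite("pics/sh2.png",cv2.resize(s.im[210:260,330:385],None,fx=10,fy=10,interpolation=cv2.INTER_CUBIC))
for n,k,o in(("top",c,(340,245)),("scene",s,(330,210))):
    for z in(0,66,80,90): print(n,z,((k.px((451.3,-157.5,z))-o)*10).round())
```

```text
(451.3, -157.5, 0) t2 [210. 393.] a16scene [381. 374.] s1 [584. 238.]
(451.3, -157.5, 66) t2 [220. 379.] a16scene [394. 274.] s1 [590. 188.]
(451.3, -157.5, 90) t2 [224. 374.] a16scene [398. 236.] s1 [592. 169.]
top 0 [228. 267.]
top 66 [261. 224.]
top 80 [268. 214.]
top 90 [273. 207.]
scene 0 [246. 344.]
scene 66 [266. 177.]
scene 80 [271. 140.]
scene 90 [274. 113.]
```

View pics/sh1.png

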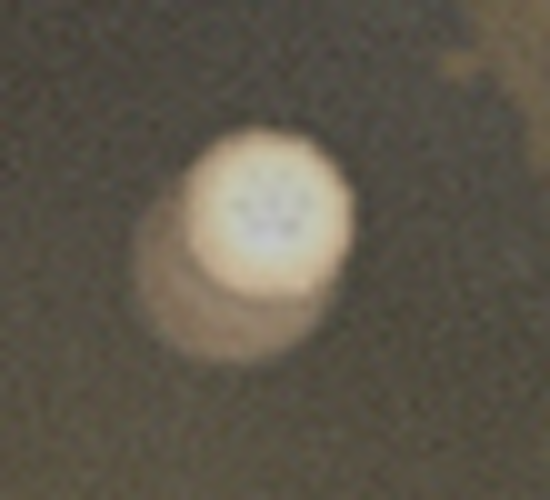

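View pics/sh2.png

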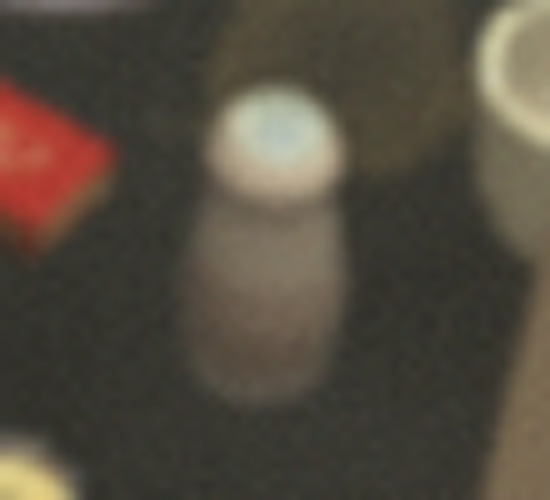

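{"fn": "carry_out", "kwargs": {"increments": [[[0,0,0],[0,0,0],0.3],[[0,-0.002,0],[0.005,0.002,0],0.1],[[0,0,0.008],[0,0,0],0.1],[[0,0,0.006],[0,0,0],0.1],[[0,0,0],[0,0,0],0.1]]}}

```text
time: 38.45
tool_pos: [451.7, -158.3, 18.7]
tcp_rot: [180.0, -0.0, 82.5]
ft_force: [-0.6, -0.5, 0.0]
finger_gap: 76.8
```

```bash
python3 plan.py 451.3 -157.5 18 82.5
```

```text
pos [ 451.7 -158.3   18.7] rot [ 1.7997e+02 -2.0000e-02  8.2500e+01] j [-25.   1. 115.   0.  63. -18.] F [-0.6 -0.5  0. ] gap 76.8 t 38.45
rows 1 turn/row [0.0004, -0.0004, 0.0]
[0.0007, -0.0005, 0.0007]
```

{"fn": "carry_out", "kwargs": {"increments": [[[0,0,-0.005],[0,0,0],0.2],[[0,0,0],[0,0,0],0.4],[[0,0,0],[0,0,0],0.6],[[0,0,0],[0,0,0],0.6],[[0,0,0],[0,0,0],0.6],[[0,0,0],[0,0,0],0.6]]}}

```text
time: 39.05
tool_pos: [451.8, -158.2, 24.2]
tcp_rot: [180.0, -0.0, 82.5]
ft_force: [-0.9, -0.6, -0.5]
finger_gap: 39.8
```

```bash
python3 plan.py 451.3 -157.5 18 82.5
```

```text
pos [ 451.8 -158.2   24.2] rot [ 1.7998e+02 -3.0000e-02  8.2510e+01] j [-25.   1. 115.   0.  64. -18.] F [-0.9 -0.6 -0.5] gap 39.8 t 39.05
rows 1 turn/row [0.0004, -0.0005, 0.0001]
[0.0007, -0.0006, 0.0062]
```

{"fn": "carry_out", "kwargs": {"increments": [[[0,0,-0.006],[0,0,0],0.6],[[0,0,-0.015],[0,0,0],0.6],[[0,0,-0.03],[0,0,0],0.6],[[0,0,-0.035],[0,0,0],0.6],[[0,0,-0.035],[0,0,0],0.6],[[0,0,-0.035],[0,0,0],0.6],[[0,0,-0.035],[0,0,0],0.6],[[0,0,-0.02],[0,0,0],0.6],[[0,0,-0.01],[0,0,0],0.6],[[0,0,0],[0,0,0],0.6]]}}

```text
time: 40.05
tool_pos: [449.2, -157.2, 254.9]
tcp_rot: [-179.8, -0.1, 82.5]
ft_force: [1.0, -0.3, -1.2]
finger_gap: 39.8
```

```bash
python3 plan.py 530.8 211.5 265 82.5;python3 - <<'E'
from h import *
for n in ("scene","top"):
  c=Cam(n); u,v=c.px((451,-157,250)).astype(int);  cv2.imwrite(f"pics/a17{n}.png",cv2.resize(c.im[max(0,v-60):v+60,u-80:u+80],None,fx=4,fy=4))
E
```

```text
pos [ 449.2 -157.2  254.9] rot [-1.798e+02 -1.000e-01  8.250e+01] j [-25. -12. 102.   0.  90. -18.] F [ 1.  -0.3 -1.2] gap 39.8 t 40.05
rows 9 turn/row [-0.0004, -0.0002, 0.0]
[0.0418, 0.0036, -0.0011]
[0.0418, 0.0036, -0.0011]
[0.0418, 0.0036, -0.0011]
[0.0418, 0.0036, -0.0011]
[0.0418, 0.0036, -0.0011]
[0.0418, 0.0036, -0.0011]
[0.0418, 0.0036, -0.0011]
[0.0418, 0.0036, -0.0011]
[0.0418, 0.0036, -0.0011]
```

View pics/a17scene.png

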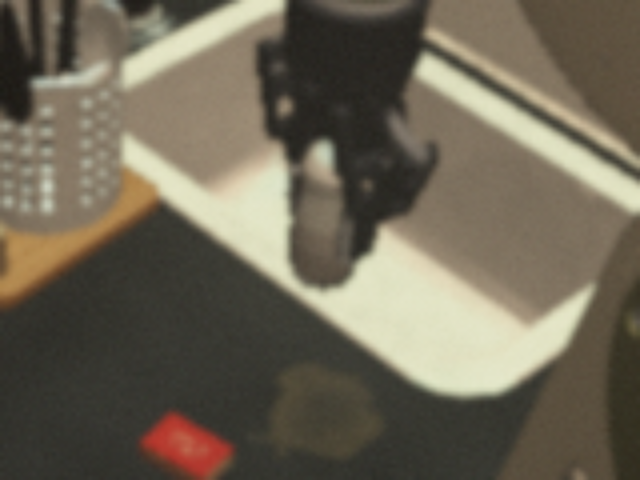

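Held upright. Carry over the pot.

{"fn": "carry_out", "kwargs": {"increments": [[[0.01,0.001,-0.01],[0,0,0],0.6],[[0.025,0.002,-0.005],[0,0,0],0.6],[[0.038,0.003,0],[0,0,0],0.6],[[0.04,0.003,0],[0,0,0],0.6],[[0.04,0.003,0],[0,0,0],0.6],[[0.04,0.003,0],[0,0,0],0.6],[[0.04,0.003,0],[0,0,0],0.6],[[0.04,0.003,0],[0,0,0],0.6],[[0.04,0.003,0],[0,0,0],0.6],[[0.03,0.003,0],[0,0,0],0.6],[[0.02,0.002,0],[0,0,0],0.6],[[0,0,0],[0,0,0],0.6]]}}

```text
time: 41.35
tool_pos: [518.1, 220.9, 255.3]
tcp_rot: [-178.0, -0.1, 82.4]
ft_force: [0.5, -0.5, -2.0]
finger_gap: 39.8
```

```bash
python3 plan.py 530.8 211.5 200 82.5
```

```text
pos [518.1 220.9 255.3] rot [-1.780e+02 -1.100e-01  8.236e+01] j [17.  3. 88.  1. 91. 25.] F [ 0.5 -0.5 -2. ] gap 39.8 t 41.35
rows 2 turn/row [-0.0174, -0.001, -0.0012]
[-0.0039, 0.0079, 0.0274]
[-0.0038, 0.0074, 0.0275]
```

{"fn": "carry_out", "kwargs": {"increments": [[[-0.004,0.007,0],[-0.017,-0.001,0],0.6],[[-0.002,0.004,0.01],[-0.015,0,0],0.6],[[0,0,0.02],[0,0,0],0.6],[[0,0,0.02],[0,0,0],0.6],[[0,0,0.01],[0,0,0],0.6],[[0,0,0],[0,0,0],0.6],[[0,0,0],[0,0,0],0.6]]}}

```text
time: 42.05
tool_pos: [527.4, 208.3, 191.0]
tcp_rot: [-179.9, 0.2, 82.2]
ft_force: [0.4, 0.9, -0.6]
finger_gap: 39.9
```

```bash
python3 plan.py 530.8 211.5 120 82.5
```

```text
pos [527.4 208.3 191. ] rot [-179.88    0.22   82.21] j [16.  4. 93. -0. 83. 24.] F [ 0.4  0.9 -0.6] gap 39.9 t 42.05
rows 2 turn/row [-0.0011, 0.0019, -0.0026]
[0.002, 0.0015, 0.0355]
[0.0019, 0.0015, 0.0355]
```

{"fn": "carry_out", "kwargs": {"increments": [[[0.003,0.001,0.015],[0,0.002,-0.003],0.6],[[0,0.001,0.02],[0,0,0],0.6],[[0,0,0.02],[0,0,0],0.6],[[0,0,0.01],[0,0,0],0.6],[[0,0,0],[0,0,0],0.6],[[0,0,0],[0,0,0],0.6]]}}

```text
time: 42.65
tool_pos: [533.0, 211.8, 126.2]
tcp_rot: [179.7, -0.1, 82.4]
ft_force: [0.2, -0.0, -0.5]
finger_gap: 39.6
```

```bash
python3 plan.py 530.8 211.5 70 82.5;python3 - <<'E'
from h import *
for n in ("scene","top"):
  c=Cam(n); u,v=c.px((530,211,90)).astype(int);  cv2.imwrite(f"pics/a18{n}.png",cv2.resize(c.im[max(0,v-60):v+60,u-80:u+80],None,fx=4,fy=4))
E
```

```text
pos [533.  211.8 126.2] rot [ 1.7973e+02 -1.0000e-01  8.2380e+01] j [17.  7. 97. -0. 76. 24.] F [ 0.2 -0.  -0.5] gap 39.6 t 42.65
rows 2 turn/row [0.0024, -0.0008, -0.0011]
[-0.0003, -0.0012, 0.0281]
[-0.0003, -0.0011, 0.0281]
```

View pics/a18scene.png

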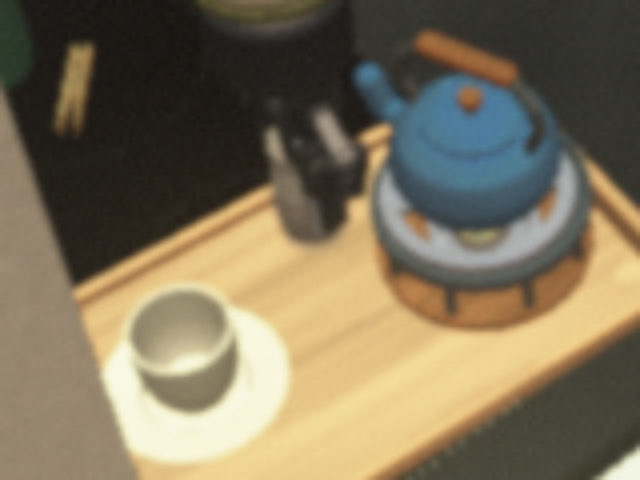

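{"fn": "carry_out", "kwargs": {"increments": [[[0,-0.002,0.015],[0.004,-0.001,0],0.6],[[0,0,0.02],[0,0,0],0.6],[[0,0,0.02],[0,0,0],0.6],[[0,0,0.01],[0,0,0],0.6],[[0,0,0],[0,0,0],0.6],[[0,0,0],[0,0,0],0.6]]}}

```text
time: 43.35
tool_pos: [533.6, 213.2, 61.2]
tcp_rot: [179.6, -0.2, 82.4]
ft_force: [-0.4, -0.9, -0.3]
finger_gap: 39.5
```

```bash
python3 plan.py 530.8 211.5 40 82.5
```

```text
pos [533.6 213.2  61.2] rot [179.62  -0.21  82.39] j [17. 12. 99.  0. 69. 24.] F [-0.4 -0.9 -0.3] gap 39.5 t 43.35
rows 1 turn/row [0.0067, -0.0036, -0.002]
[-0.0021, -0.0027, 0.0212]
```

{"fn": "carry_out", "kwargs": {"increments": [[[-0.001,-0.002,0.006],[0.006,-0.003,0],0.6],[[0,0,0.006],[0,0,0],0.6],[[0,0,0.004],[0,0,0],0.6],[[0,0,0],[0,0,0],0.6]]}}

```text
time: 43.75
tool_pos: [533.2, 213.0, 46.4]
tcp_rot: [179.8, -0.1, 82.4]
ft_force: [0.4, -0.8, -0.5]
finger_gap: 39.9
```

```bash
python3 plan.py 530.8 211.5 38 82.5
```

```text
pos [533.2 213.   46.4] rot [ 1.7978e+02 -1.2000e-01  8.2390e+01] j [ 17.  13. 100.   0.  67.  24.] F [ 0.4 -0.8 -0.5] gap 39.9 t 43.75
rows 1 turn/row [0.0038, -0.002, -0.002]
[-0.0018, -0.0022, 0.0084]
```

{"fn": "carry_out", "kwargs": {"increments": [[[-0.001,-0.002,0.003],[0.004,-0.002,0],0.6],[[0,0,0.003],[0,0,0],0.6],[[0,0,0],[0,0,0],0.6]]}}

```text
time: 44.05
tool_pos: [531.2, 212.3, 40.3]
tcp_rot: [180.0, -0.0, 82.4]
ft_force: [-0.7, 0.2, -0.4]
finger_gap: 39.6
```

```bash
python3 plan.py 530.8 211.5 37 82.5
```

```text
pos [531.2 212.3  40.3] rot [ 1.800e+02 -1.000e-02  8.238e+01] j [ 17.  13. 100.   0.  67.  24.] F [-0.7  0.2 -0.4] gap 39.6 t 44.05
rows 1 turn/row [0.0001, -0.0001, -0.002]
[-0.0008, -0.0003, 0.0033]
```

{"fn": "carry_out", "kwargs": {"increments": [[[0,0,0.002],[0,0,0],0.6],[[0,0,0.001],[0,0,0],0.6]]}}

```text
time: 44.25
tool_pos: [531.3, 212.3, 37.3]
tcp_rot: [180.0, -0.0, 82.4]
ft_force: [-0.6, -0.6, -0.9]
finger_gap: 39.8
```

```bash
python3 plan.py 530.8 211.5 37 82.5
```

```text
pos [531.3 212.3  37.3] rot [ 1.7998e+02 -2.0000e-02  8.2380e+01] j [ 17.  13. 100.   0.  67.  24.] F [-0.6 -0.6 -0.9] gap 39.8 t 44.25
rows 1 turn/row [0.0004, -0.0003, -0.002]
[-0.0009, -0.0004, 0.0003]
```

{"fn": "carry_out", "kwargs": {"increments": [[[0,0,0.001],[0,0,0],0.6],[[0,0,0.001],[0,0,0],0.6]]}}

```text
time: 44.45
tool_pos: [531.6, 212.6, 36.9]
tcp_rot: [180.0, -0.0, 82.4]
ft_force: [-6.2, -1.7, 11.3]
finger_gap: 39.8
```

```bash
python3 plan.py 530.8 211.5 37 82.5
```

```text
pos [531.6 212.6  36.9] rot [ 1.7997e+02 -3.0000e-02  8.2390e+01] j [ 17.  13. 100.   0.  67.  24.] F [-6.2 -1.7 11.3] gap 39.8 t 44.45
rows 1 turn/row [0.0005, -0.0006, -0.0019]
[-0.0012, -0.0007, -0.0001]
```

Contact. Release, rise, and back away.

{"fn": "carry_out", "kwargs": {"increments": [[[0,0,0],[0,0,0],0.4],[[0,0,0],[0,0,0],0.2],[[0,0,0],[0,0,0],0.1],[[0,0,-0.01],[0,0,0],0.1],[[0,0,-0.03],[0,0,0],0.1],[[0,0,-0.04],[0,0,0],0.1],[[0,0,-0.045],[0,0,0],0.1],[[0,0,-0.045],[0,0,0],0.1],[[0,0,-0.04],[0,0,0],0.1],[[0,0,-0.02],[0,0,0],0.1],[[0,0,0],[0,0,0],0.1]]}}

```text
time: 45.55
tool_pos: [530.2, 212.0, 280.2]
tcp_rot: [179.9, -0.0, 82.4]
ft_force: [0.3, -0.3, -0.7]
finger_gap: 76.8
```

```bash
python3 plan.py 440 -150 280 82.5
```

```text
pos [530.2 212.  280.2] rot [ 1.7993e+02 -5.0000e-02  8.2390e+01] j [17.  2. 86.  0. 92. 24.] F [ 0.3 -0.3 -0.7] gap 76.8 t 45.55
rows 9 turn/row [0.0001, -0.0001, -0.0002]
[-0.0412, -0.0046, -0.0]
[-0.0412, -0.0046, -0.0]
[-0.0412, -0.0046, -0.0]
[-0.0412, -0.0046, -0.0]
[-0.0412, -0.0046, -0.0]
[-0.0412, -0.0047, -0.0]
[-0.0412, -0.0047, 0.0]
[-0.0412, -0.0047, 0.0]
[-0.0412, -0.0047, 0.0]
```

{"fn": "carry_out", "kwargs": {"increments": [[[-0.02,-0.003,0],[0,0,0],0.1],[[-0.04,-0.005,0],[0,0,0],0.1],[[-0.04,-0.005,0],[0,0,0],0.1],[[-0.04,-0.005,0],[0,0,0],0.1],[[-0.04,-0.005,0],[0,0,0],0.1],[[-0.04,-0.005,0],[0,0,0],0.1],[[-0.04,-0.005,0],[0,0,0],0.1],[[-0.04,-0.005,0],[0,0,0],0.1],[[-0.04,-0.004,0],[0,0,0],0.1],[[-0.03,-0.003,0],[0,0,0],0.1],[[-0.01,0,0],[0,0,0],0.1],[[0,0,0],[0,0,0],0.1]]}}

```text
time: 46.75
tool_pos: [426.7, -169.8, 269.1]
tcp_rot: [-179.5, -0.2, 82.5]
ft_force: [0.1, 0.2, 0.4]
finger_gap: 77.0
```

Run:
```python
from m import *
for n in ("scene","top"):
    c=Cam(n); u,v=c.px((530,211,60)).astype(int); x0=max(0,u-95); y0=max(0,v-70); cv2.imwrite(f"pics/a19{n}.png",cv2.resize(c.im[y0:v+70,x0:u+95],None,fx=4,fy=4,interpolation=cv2.INTER_CUBIC))
    hsv=cv2.cvtColor(c.im,cv2.COLOR_BGR2HSV).astype(int); H,S,V=hsv[...,0],hsv[...,1],hsv[...,2]
    u,v=c.px((531,212,95)); m=comp((S<60)&(V>140),u,v); print(n,"cap",m.sum(),circ(c,m,95))
    u,v=c.px((522,107,186)); m=comp((abs(H-15)<6)&(S>110)&(V>90),u,v); ys,xs=np.nonzero(m); print("bar",c.pt(xs.mean(),ys.mean(),185.5).round(1))
    for nm,p,z in(("timer",(394,-405,52),52),("match",(544,-149,15),15)):
        u,v=c.px(p); m=comp(((H<8)|(H>172))&(S>120),u,v); print(nm,circ(c,m,z)[0])
print(r.sense()["tool_pos"])
```

```text
scene cap 92 (array([533.2, 212.3]), np.float64(26.4), np.float64(0.46), 27, 29)
bar [518.3 107.8 185.5]
timer [ 394.1 -387.4]
match [ 542.9 -148.1]
top cap 1431 (array([526. , 277.9]), np.float64(99.6), np.float64(0.53), 92, 165)
bar [521.1 107.  185.5]
timer [ 393.4 -408.3]
match [ 535.9 -150.3]
[ 427.13459939 -168.35903175  269.25623846]
```

View pics/a19scene.png

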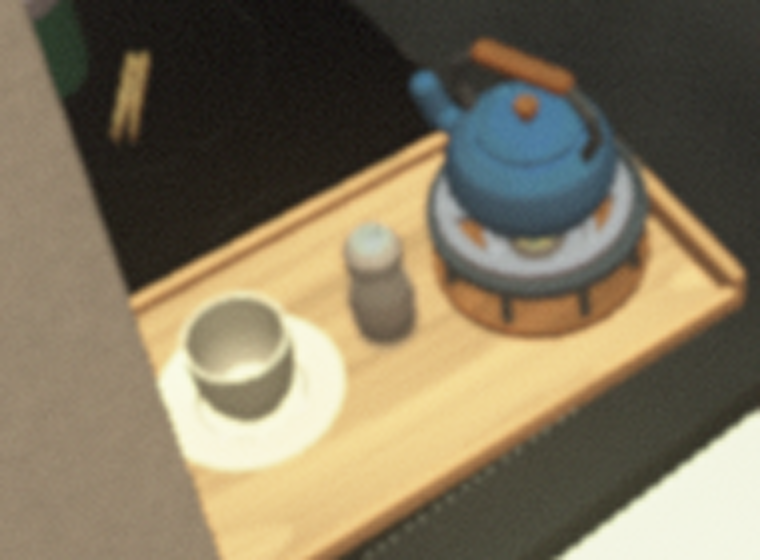

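View pics/a19top.png

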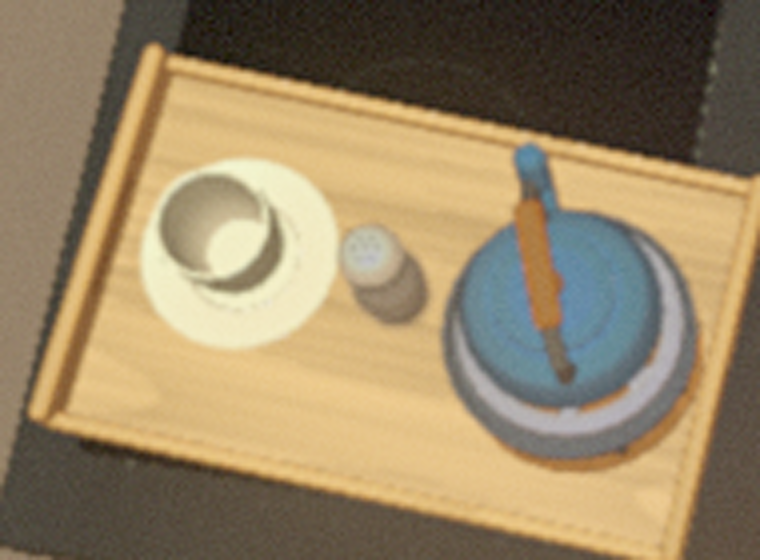

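Run:
```python
from m import *
for n in("scene","top"):
    c=Cam(n); g=c.im; hsv=cv2.cvtColor(g,cv2.COLOR_BGR2HSV).astype(int); S,V=hsv[...,1],hsv[...,2]
    # cup foot/dark outside vs rim: inner-floor spot
    u,v=c.px((542.5,303.7,22)); m=comp((S<75)&(V>200),u,v); print(n,m.sum())
    print((c.px((542.6,303.6,77.5))).round(1), [c.px((542.6+31*a,303.6+31*b,77.5)).round(1).tolist() for a,b in((1,0),(-1,0),(0,1),(0,-1))])
    u0,v0=c.px((530,211,60)).astype(int); print("crop origin",max(0,u0-95),max(0,v0-70))
```

```text
scene 1036
[184.8 298.7] [[177.5, 290.3], [192.3, 307.3], [172.9, 306.2], [196.4, 291.4]]
crop origin 127 215
top 1367
[156.  190.6] [[159.3, 176.8], [152.7, 204.6], [141.7, 188.4], [170.4, 192.8]]
crop origin 104 135
```

Run:
```python
from h import *
ims=[]
for n in("scene","top"):
    c=Cam(n); u,v=c.px((542.5,303.6,60)); u0,v0=int(u)-25,int(v)-25
    k=8; im=cv2.resize(c.im[v0:v0+50,u0:u0+50],None,fx=k,fy=k,interpolation=cv2.INTER_CUBIC)
    t=np.linspace(0,2*np.pi,60)
    for (R,z,col) in((31,77.5,(0,0,255)),(55,24.5,(255,0,0)),(34,17.5,(0,160,0))):
        P=np.array([((c.px((542.5+R*np.cos(a),303.6+R*np.sin(a),z))-[u0,v0]+.5)*k) for a in t]).astype(int)
        cv2.polylines(im,[P],True,col,1)
    ims.append(im)
cv2.imwrite("pics/cup.png",np.hstack(ims))
```

```text
(no output)
```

View pics/cup.png

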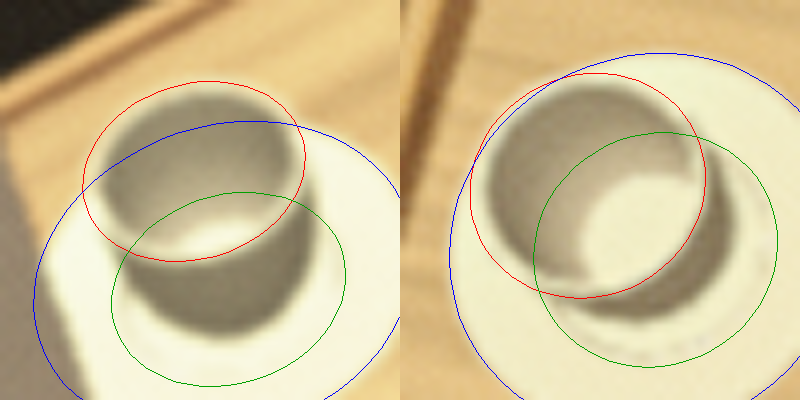

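Run:
```python
from bench import r
s=r.sense(); print(s["time"],s["tool_pos"],s["qd"].round(2),s["ft_force"])
print(r.hand_in())
```

```text
47.05 [ 427.71926863 -167.88133557  270.0120296 ] [-0.16 -0.02 -0.13 -0.08  0.01 -0.06] [0.68039674 0.29266456 0.15394971]
the job is handed in; nothing more can be done
None
```

The tea tray is made up and handed in at 47 s, with everything placed in the order you asked: tea light, grate, teapot, cup, then sugar shaker.

**Last checks from the pictures:**
- **Tea light:** upright on the candle plate, about 4 mm off the warmer's centre. I left it there.
- **Grate:** lying flat inside the warmer's lip.
- **Teapot:** standing upright on the grate, its axis about 3 mm from the warmer's centre. The tool stayed within about 0.5° of vertical while it carried the pot.
- **Cup:** on the saucer, about 2–3 mm off centre.
- **Sugar shaker:** upright on the tray, about midway between warmer and saucer. My first grip on it was too high, at its neck, so I let go and took it again lower down.
- **Gripper:** open and well clear of everything at the end.

**What failed or disagreed:**
- **Contact force:** everything set down on the tray touched about 4.5 mm higher than I had calculated, probably because of the hob's thickness. Because of that, the tea light was pressed onto the warmer with about 62 N at the wrist before I backed off. That is under the 120 N wrist limit. The force went through the fingertips and the tea light, not the gripper's body.
- **First tea-light grasp:** this was too shallow and I repeated it.
- **Match box:** its position in the scene camera is unchanged. The top camera gave an 8 mm difference, I think because the arm partly hid it.
- **Egg timer:** I had no clean final measurement of it, as the two cameras differed by about 20 mm with the arm in the way. The arm never worked near it.
- **Shaker:** only the scene camera gave a usable final position. The top camera's cap detection picked up the saucer instead, though its picture shows the shaker in place.

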